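# Change over the guarded dispensing bed and zero its shot counter

## Task

Take every finished carrier (black-filled caps) out of the bays of the guarded bed and stand it flat in the aluminium outfeed tray, and stand every fresh carrier (white caps) from the bench flat in a bay of the bed, one to a bay. Only then push the guard door shut until it snaps home on its catch, and after that turn the shot counter's reset knob anticlockwise all the way back to its zero stop. Do not knock over the bottle, the jar or the cup; everything must be left standing where it belongs, door shut and knob at zero.

Things in the scene. Friction and masses are not known exactly. Their poses are not given: they have to be found in the camera images.
- filled0: Finished carrier (black sealant in its caps), in a bay of the bed at the start; 1 or 2 of the 3 are present: an aluminium disc 84 mm across, 10 mm thick, with six white caps (tops at 20 mm) round a straight round black post 24 mm in diameter whose top is 105 mm above the underside; 0.21 to 0.39 kg; lift it by the post, any yaw. Origin: centre of the underside, z up.
- filled1: Finished carrier (black sealant in its caps), in a bay of the bed at the start; 1 or 2 of the 3 are present: an aluminium disc 84 mm across, 10 mm thick, with six white caps (tops at 20 mm) round a straight round black post 24 mm in diameter whose top is 105 mm above the underside; 0.21 to 0.39 kg; lift it by the post, any yaw. Origin: centre of the underside, z up.
- filled2: Finished carrier (black sealant in its caps), in a bay of the bed at the start; 1 or 2 of the 3 are present: an aluminium disc 84 mm across, 10 mm thick, with six white caps (tops at 20 mm) round a straight round black post 24 mm in diameter whose top is 105 mm above the underside; 0.21 to 0.39 kg; lift it by the post, any yaw. Origin: centre of the underside, z up.
- fresh0: Fresh carrier (all-white caps), on the bench right of the bed at the start; 2 or 3 of the 3 are present: an aluminium disc 84 mm across, 10 mm thick, with six white caps (tops at 20 mm) round a straight round black post 24 mm in diameter whose top is 105 mm above the underside; 0.21 to 0.39 kg; lift it by the post, any yaw. Origin: centre of the underside, z up.
- fresh1: Fresh carrier (all-white caps), on the bench right of the bed at the start; 2 or 3 of the 3 are present: an aluminium disc 84 mm across, 10 mm thick, with six white caps (tops at 20 mm) round a straight round black post 24 mm in diameter whose top is 105 mm above the underside; 0.21 to 0.39 kg; lift it by the post, any yaw. Origin: centre of the underside, z up.
- fresh2: Fresh carrier (all-white caps), on the bench right of the bed at the start; 2 or 3 of the 3 are present: an aluminium disc 84 mm across, 10 mm thick, with six white caps (tops at 20 mm) round a straight round black post 24 mm in diameter whose top is 105 mm above the underside; 0.21 to 0.39 kg; lift it by the post, any yaw. Origin: centre of the underside, z up.
- cell: Guarded bed, fixed, open-topped: base plate 250 x 250 mm, 12 mm thick, with 2 x 2 bays; clear guards up to 100 mm above the bench on its near, far and right sides, inner faces 117 mm from the centre; hinged door on the left. Origin: centre of the underside; x away from the robot (turned up to 0.1 rad), y left, z up.
- bay0 (a point): Centre of the floor of the near right bay, 12 mm above the bench; axes as the bed's. The bay is 96 mm square inside, edged by aluminium strips 4 mm wide and 8 mm high; bays are 100 mm apart.
- bay1 (a point): Centre of the floor of the near left bay, 12 mm above the bench; axes as the bed's. The bay is 96 mm square inside, edged by aluminium strips 4 mm wide and 8 mm high; bays are 100 mm apart.
- bay2 (a point): Centre of the floor of the far right bay, 12 mm above the bench; axes as the bed's. The bay is 96 mm square inside, edged by aluminium strips 4 mm wide and 8 mm high; bays are 100 mm apart.
- bay3 (a point): Centre of the floor of the far left bay, 12 mm above the bench; axes as the bed's. The bay is 96 mm square inside, edged by aluminium strips 4 mm wide and 8 mm high; bays are 100 mm apart.
- guard_door (a joint): Door angle, rad: 0 shut, grows as it swings out to the left (clockwise from above), max 1.4; starts 0.35 to 0.85. Light friction (0.5 N at the free edge), stays where left. A sprung catch resists from 0.06 rad (about 3 N at the edge, crest at 0.02), then snaps the door to 0 and holds it; short of the crest it pushes it back out.
- door_hinge (a point): On the hinge axis (far end of the bed's left side), 100 mm above the bench. Axes turn with the door: -x along the panel to its free edge, y the outward normal. Panel: clear with aluminium frame, 230 mm long, 12 mm thick (frame 14) centred on the axis, from 15 to 100 mm above the bench; no handle, push its outer face.
- door_edge (a point): Free edge of the door, at its top, mid-thickness, 230 mm from the hinge axis.
- counter: Shot counter, fixed, left of the bed's near corner: grey box 85 x 80 mm, 50 mm high, reset knob on top over a black dial with white ticks, the longest at zero. Origin: centre of the underside; its x is the direction of the knob's grip bar at zero (zero tick and the white line on the bar then lie on its -x side), z up.
- reset_knob (a joint): Reset knob angle, rad: 0 at the zero stop, grows clockwise from above (bar direction = counter's x turned by minus this angle); starts 2.4 to 4.6, range 0 to 5. Reset it by turning anticlockwise up to the stop. Friction 0.04 N m, stays where left; several grips are needed.
- reset_knob_grip (a point): On the knob's axis at the height to grip, 87 mm above the bench, 7 mm below the top of the grip bar. The bar is 49 mm long, 14 mm thick, 32 mm high, on a disc 52 mm across whose top is 23 mm below this point. Axes turn with the knob: x along the bar, z up.
- tray: Low aluminium outfeed tray, fixed, on the right of the bench: 250 mm along its x, 140 mm along its y, walls 5 mm thick, rim 18 mm and floor 5 mm above the bench. Origin: centre of the underside. Two carriers stand in it side by side along x, say 56 mm either side of the centre.
- cartridge: Bystander: upright black bottle 48 mm in diameter, 120 mm high. Origin: centre of its underside, z up. Leave it standing.
- jar: Bystander: upright glass jar with a steel lid, 70 mm in diameter, 85 mm high. Origin: centre of its underside, z up. Leave it standing.
- cup: Bystander: upright black open cup, 100 mm across, 75 mm high. Origin: centre of its underside, z up. Leave it standing.
Things that resemble listed ones, but are neither listed nor needed, are in the scene too. What is shaped like the filled2 but purple is not meant. Leave any pink look-alike of the fresh0 alone.

How it is judged (in metres and radians):
On the way, in this order (a step that is already met when the one before it is completed fails the run):
1. all finished carriers stand flat in the outfeed tray and all fresh carriers stand flat in the bays, the door still open (x of filled0 in the frame of tray between -0.1 and 0.1 m and y of filled0 in the frame of tray between -0.045 and 0.045 m and z of filled0 in the frame of tray between 0.001 and 0.009 m and angle between each of filled0, filled1, filled2, fresh0, fresh1, fresh2's own z axis and vertical below 0.06 rad and x of filled1 in the frame of tray between -0.1 and 0.1 m and y of filled1 in the frame of tray between -0.045 and 0.045 m and z of filled1 in the frame of tray between 0.001 and 0.009 m and x of filled2 in the frame of tray between -0.1 and 0.1 m and y of filled2 in the frame of tray between -0.045 and 0.045 m and z of filled2 in the frame of tray between 0.001 and 0.009 m and x of fresh0 in the frame of cell between -0.075 and 0.075 m and y of fresh0 in the frame of cell between -0.075 and 0.075 m and z of fresh0 in the frame of cell between 0.008 and 0.016 m and x of fresh1 in the frame of cell between -0.075 and 0.075 m and y of fresh1 in the frame of cell between -0.075 and 0.075 m and z of fresh1 in the frame of cell between 0.008 and 0.016 m and x of fresh2 in the frame of cell between -0.075 and 0.075 m and y of fresh2 in the frame of cell between -0.075 and 0.075 m and z of fresh2 in the frame of cell between 0.008 and 0.016 m), for 0.2 s.
2. the guard door is seated on its catch (value of joint guard_door below 0.012 rad), for 0.2 s.
3. the reset knob is at its zero stop (value of joint reset_knob below 0.08 rad), for 0.2 s.
At the end, for the whole second after the job is handed in: Every finished carrier stands upright (within 0.06 rad) on the outfeed tray's floor, every fresh carrier stands upright on the floor of a bay (not up on a strip; within 4 mm of floor height); the door is within 0.012 rad of shut and the reset knob within 0.08 rad of its zero stop (all of step 1 and value of joint guard_door below 0.012 rad and value of joint reset_knob below 0.08 rad); the robot touches nothing.
It fails at once if the cartridge is knocked over (angle between cartridge's own z axis and vertical above 0.6 rad).
It fails at once if the jar is knocked over (angle between jar's own z axis and vertical above 0.6 rad).
It fails at once if the cup is knocked over (angle between cup's own z axis and vertical above 0.6 rad).
Of filled0, filled1, filled2 only 1 to 2 are there at a start; the rules pass over those that are not, and their reading is None.
Of fresh0, fresh1, fresh2 only 2 to 3 are there at a start; the rules pass over those that are not, and their reading is None.
At some moment in a run one of fresh0, fresh1, fresh2, filled0, filled1, filled2 may be knocked a few centimetres aside while the robot is not near it.
It also fails if it takes over 210 s, if anything falls off the work surface, if the arm or the gripper's body presses on something with over 40 N, if the wrist force passes 120 N, or if a joint passes its speed limit or range.

## Robot

A 7-joint arm with a two-finger parallel gripper is mounted at the origin on the work surface. World frame = base frame: x ahead of the robot, y to its left, z up, the work surface at z = 0. Lengths are in m, angles in degrees, forces in N, time in s.
With the tool pointing down it reaches from about 0.425 to 0.875 m from the base axis. Payload 8.4 kg.
Tool frame: the origin (TCP) lies at the very end of the fingers, on their centre line; the grasp point (between the pads) lies 19 mm behind it; z points along the fingers, y is the direction in which the jaws open and shut (so a half turn about z gives the same grasp; the last joint's range is limited). The gripper opens to 85 mm and grips with 20 to 120 N. Pads are 22 mm wide; open, the fingers measure 114 mm over their backs; the gripper's body (76 mm by 85 mm) begins 54 mm behind the grasp point. The pads swing forward as they close: fully open they stand 13 mm farther back than shut.
Start: joints at [61.524, 19.091, 2.286, 83.961, -0.768, 76.965, -3.352], TCP at [0.252, -0.599, 0.204] pointing down, gripper open.
Joint ranges: [-147.57, 147.57], [-21.85, 119.76], [-74.77, 79.35], [14.55, 137.4], [-85.83, 265.84], [4.83, 119.75], [-152.11, 152.11]. Speed limits (degrees/s): [127.2, 127.2, 159.86, 159.86, 180, 180, 180].

## Interface

Orientations are given as a 3x3 rotation matrix whose columns are the frame's x, y, z axes.
In Python, from workcell import robot, read_camera, get_calibration gives the robot as it stands.
- The arm moves only by the tool servo_tool, never from a script. Its argument "targets" is a list of rows, each a list of 5 numbers: the shift along the world's x, y, z in cm, then the turn about the world's z in rad, then the opening, from 0 (shut) to 1 (fully open). A call has 1 to 10 rows; each row shifts and turns the commanded pose from where the row before left it; what a row does not reach is not made up. A row lasts 1/12 s, in which the tool goes at most 41.7 mm and 7.16 degrees, less where a joint would pass 70% of its speed; a pose out of reach is approached as far as the arm can. A call is refused whole if a number of a shift passes 4.17 or a number of a turn 0.125, either way. A call with a gripper value outside its range is refused whole. The fingers move at their own pace and stop on an object; "force" is the grip in N (left out, the last holds). Time passes only in rows, so rows that do not move let the fingers close. It gives the time, the measured TCP pose, the force and the opening at its end, in the units of the state.
- robot.sense(): the state, without advancing time (a new reading comes with each control period).
- read_camera(name): name is "side" or "top"; returns the picture (384x512x3 uint8, blue, green, red); there is no depth.
- get_calibration(name): a dict with "fx", "fy", "cx", "cy" (pixels), "R" (3x3) and "t" (3): a world point X has camera coordinates R X + t. Camera axes: x right, y down, z forward; pixel columns grow to the right and rows downward; lengths in m; the calibration is good to about 2 mm. A picture is of the moment at which its call begins. get_calibration takes no time and is no camera call.
- robot.close_job(): hands the job in, once; it reports no verdict.
The state is a dict: "t": time; "joint_positions": joint angles; "joint_velocities": joint speeds; "joint_efforts": joint torques, N m; "tcp_pos": TCP position; "tool_rot": TCP orientation; "wrist_force": force on the tool from outside, world axes, zero at the start; "moment": the same for the moment, N m; "width": finger opening in m.
Only numpy, scipy, OpenCV 4.12 (cv2) and the standard library are available. Lean on these libraries where they do the work, as an engineer would, in place of code of your own. Each camera call takes 0.05 s, during which the arm holds its last target.

## Working session

There is one attempt and no reset: what is moved stays moved. The work goes in short steps, Python scripts to look and compute and a tool call to move; the robot and the scene stay as the last step left them, time stands still between calls to the robot, and variables do not carry over. Pictures are saved under pics/ and viewed, and the job is handed in when it is done.

Besides the shell and the picture viewer there is one more tool, called after ">>>" as name(argument=value, ...) on one line, values as JSON. servo_tool: Moves the arm, as the interface text tells. Its arguments: {"type":"object","properties":{"targets":{"type":"array","items":{"type":"array","items":{"type":"number"}}},"force":{"type":"number"}},"required":["targets"]}

```bash
mkdir -p pics; ls; cat > h.py <<'E'
import numpy as np,cv2
from workcell import robot, read_camera, get_calibration
def snap(n,name,s=1.5):
    im=read_camera(n); cv2.imwrite(f'pics/{name}_raw.png',im)
    cv2.imwrite(f'pics/{name}.png',cv2.resize(im,None,fx=s,fy=s,interpolation=cv2.INTER_CUBIC)); return im
def ray(n,u,v,z):
    c=get_calibration(n);R=np.array(c['R']);t=np.array(c['t'])
    d=R.T@np.array([(u-c['cx'])/c['fx'],(v-c['cy'])/c['fy'],1.]);o=-R.T@t
    return o+d*(z-o[2])/d[2]
def proj(n,X):
    c=get_calibration(n);p=np.array(c['R'])@np.array(X)+np.array(c['t'])
    return np.array([c['fx']*p[0]/p[2]+c['cx'],c['fy']*p[1]/p[2]+c['cy']])
E
python3 - <<'E'
from h import *
snap('top','t0');snap('side','s0')
s=robot.sense();print(s)
for n in('top','side'):
  c=get_calibration(n);print(n,c, -np.array(c['R']).T@np.array(c['t']))
E
```

```text
pics
{'t': 0.1, 'joint_positions': array([61.525048  , 19.12890303,  2.28363735, 84.0050176 , -0.76803364,
       76.96730662, -3.35119181]), 'joint_velocities': array([-0.04387942, -0.07270352,  0.00408882, -0.10864991,  0.05165547,
       -0.06094192,  0.10410181]), 'joint_efforts': array([ 5.61463792e-03, -6.60020971e+01,  1.37159698e+00, -4.06478620e+01,
        1.71735609e-02,  8.94122146e-03, -4.49988420e-05]), 'tcp_pos': array([ 0.25160136, -0.5988342 ,  0.20350489]), 'tool_rot': array([[ 9.21918814e-01,  3.87382575e-01, -6.64017632e-04],
       [ 3.87383134e-01, -9.21917836e-01,  1.34611384e-03],
       [-9.07086520e-05, -1.49823691e-03, -9.99998874e-01]]), 'wrist_force': array([ 1.46875165, -0.56563474, -0.21361094]), 'moment': array([ 0.02809127, -0.04652898,  0.00283954]), 'width': 0.08562889310080411}
top {'fx': 393.87994091666104, 'fy': 393.87994091666104, 'cx': 256.77533035235916, 'cy': 188.0127085326195, 'R': array([[-0.00301401, -0.99983335,  0.01800521],
       [-0.99709268,  0.00163387, -0.07618088],
       [ 0.07613877, -0.01818247, -0.99693143]]), 't': array([-0.05294569,  0.545128  ,  1.30193255])} [ 0.44425601 -0.03015518  1.34041912]
side {'fx': 486.3239101501329, 'fy': 486.3239101501329, 'cx': 251.78470583128595, 'cy': 205.97885639101332, 'R': array([[-0.75723341, -0.65308192,  0.00903156],
       [-0.46386239,  0.5280001 , -0.71137022],
       [ 0.45981436, -0.5428627 , -0.70275945]]), 't': array([0.35901045, 0.32989476, 1.15406265])} [-0.1057741   0.68677633  1.04246332]
```

View pics/t0.png

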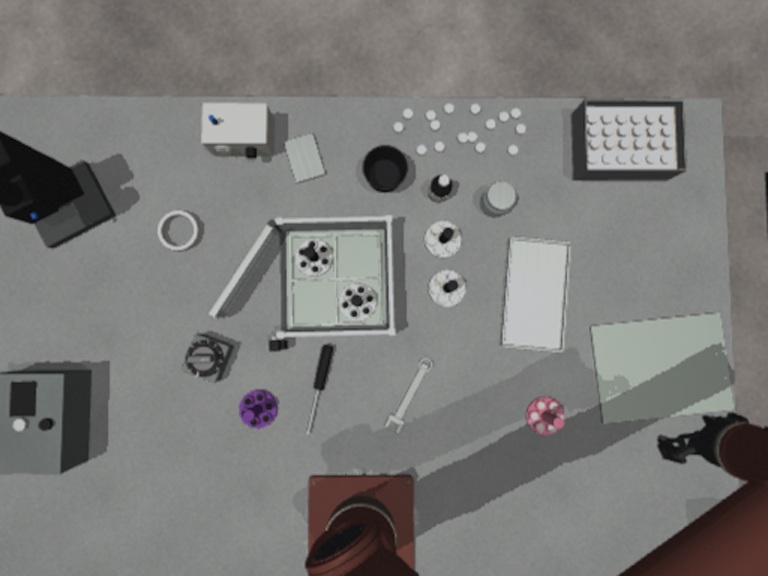

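View pics/s0.png

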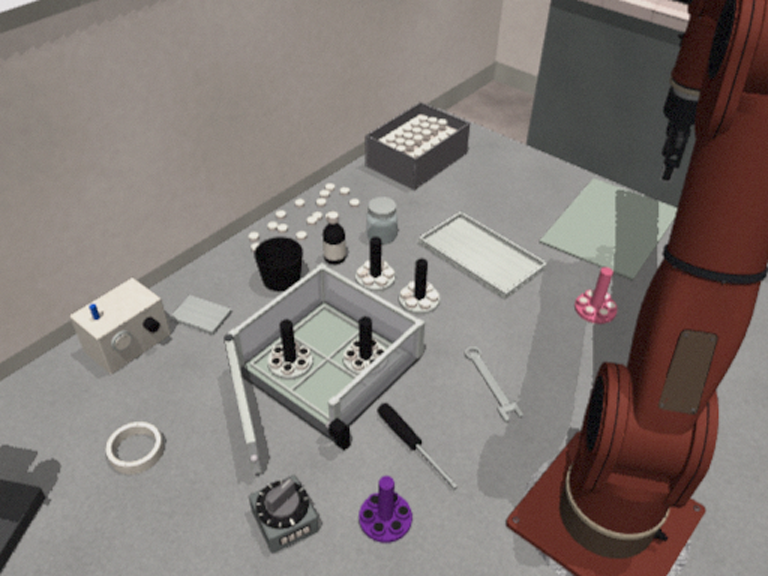

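```bash
python3 - <<'E'
import cv2
im=cv2.imread('pics/t0_raw.png')
def crop(n,u0,v0,w,h,s):
    cv2.imwrite(f'pics/{n}.png',cv2.resize(im[v0:v0+h,u0:u0+w],None,fx=s,fy=s,interpolation=cv2.INTER_CUBIC))
crop('c1',180,135,140,100,5)
crop('c2',270,140,120,100,5)
crop('c3',115,135,80,120,5)
E
```

```text
(no output)
```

View pics/c1.png

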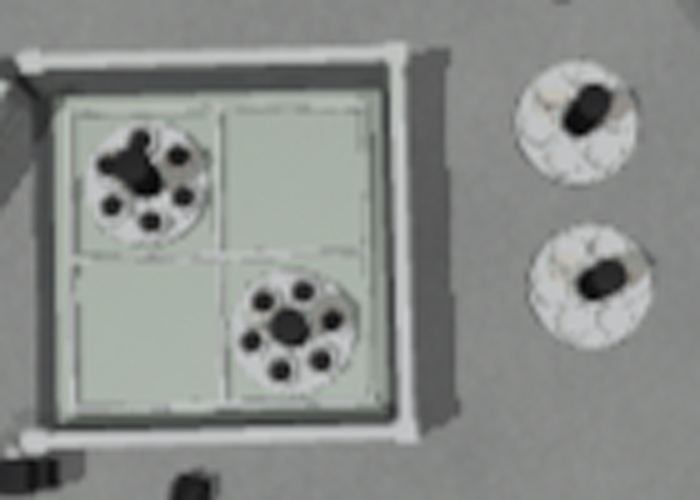

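View pics/c2.png

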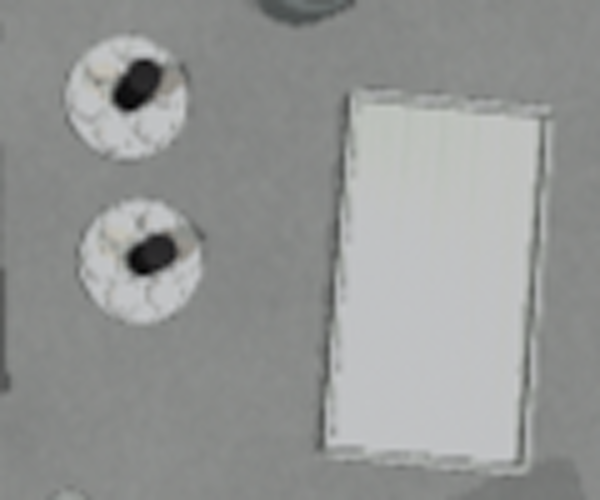

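View pics/c3.png

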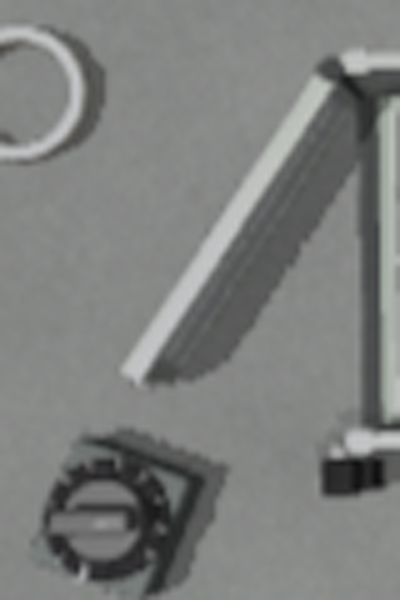

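```bash
cat >> h.py <<'E'
C1=(180,135,5);C2=(270,140,5);C3=(115,135,5)
def cr(C,x,y,z,n='top'):
    return ray(n,C[0]+(x+.5)/C[2]-.5,C[1]+(y+.5)/C[2]-.5,z)
E
python3 - <<'E'
from h import *
np.set_printoptions(precision=4,suppress=True)
print('freshA',cr(C1,577,122,.012),'B',cr(C1,592,286,.012))
print('F3',cr(C1,147,182,.024),'F0',cr(C1,294,330,.024))
print('center',cr(C1,222,258,.02))
for p in [(75,112),(372,108),(378,402),(76,405)]: print('strip corner',p,cr(C1,*p,.02))
for p in [(32,60),(398,50),(408,432),(30,440)]: print('guardtop',cr(C1,*p,.1))
tc=[cr(C2,*p,.018) for p in [(352,92),(552,105),(527,470),(322,455)]]
print(tc,np.mean(tc,0))
print('hinge',cr(C3,330,68,.1),'edge',cr(C3,135,372,.1))
print('knob ends',cr(C3,50,522,.094),cr(C3,132,516,.094),'disc c', cr(C3,92,520,.064))
E
```

```text
freshA [ 0.6447 -0.185   0.012 ] B [ 0.5326 -0.194   0.012 ]
F3 [0.6023 0.106  0.024 ] F0 [0.5027 0.0074 0.024 ]
center [0.5514 0.0558 0.02  ]
strip corner (75, 112) [0.6504 0.1552 0.02  ]
strip corner (372, 108) [ 0.6531 -0.0452  0.02  ]
strip corner (378, 402) [ 0.4546 -0.0487  0.02  ]
strip corner (76, 405) [0.4532 0.1528 0.02  ]
guardtop [0.6712 0.1715 0.1   ]
guardtop [ 0.6777 -0.0609  0.1   ]
guardtop [ 0.4351 -0.0664  0.1   ]
guardtop [0.4309 0.1702 0.1   ]
[array([ 0.6471, -0.3376,  0.018 ]), array([ 0.6382, -0.4742,  0.018 ]), array([ 0.3912, -0.4507,  0.018 ]), array([ 0.4017, -0.3127,  0.018 ])] [ 0.5195 -0.3938  0.018 ]
hinge [0.6661 0.1885 0.1   ] edge [0.4737 0.3079 0.1   ]
knob ends [0.3804 0.3606 0.094 ] [0.3839 0.3097 0.094 ] disc c [0.38   0.3433 0.064 ]
```

```bash
python3 - <<'E'
import cv2
im=cv2.imread('pics/t0_raw.png')
cv2.imwrite('pics/k.png',cv2.resize(im[215:260,115:165],None,fx=11,fy=11,interpolation=cv2.INTER_CUBIC))
im=cv2.imread('pics/s0_raw.png')
cv2.imwrite('pics/ks.png',cv2.resize(im[310:370,160:220],None,fx=9,fy=9,interpolation=cv2.INTER_CUBIC))
cv2.imwrite('pics/ss.png',cv2.resize(im[160:300,140:300],None,fx=4.5,fy=4.5,interpolation=cv2.INTER_CUBIC))
E
```

```text
(no output)
```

View pics/k.png

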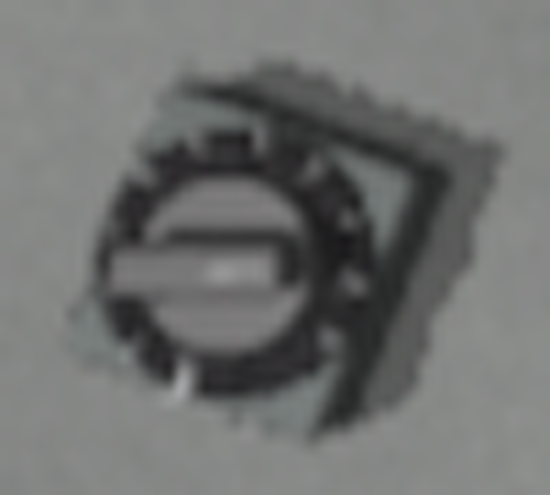

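View pics/ks.png

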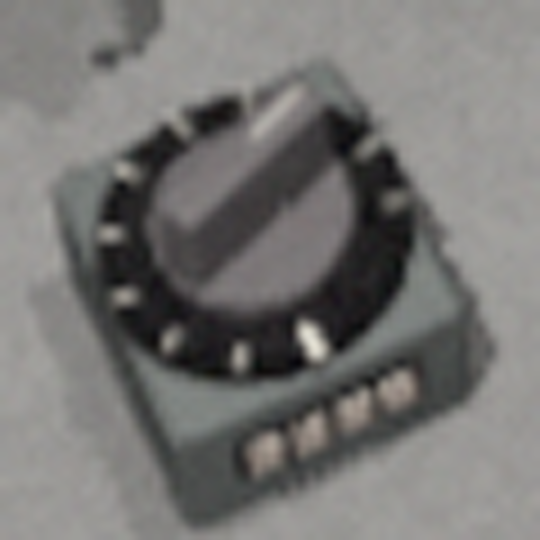

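View pics/ss.png

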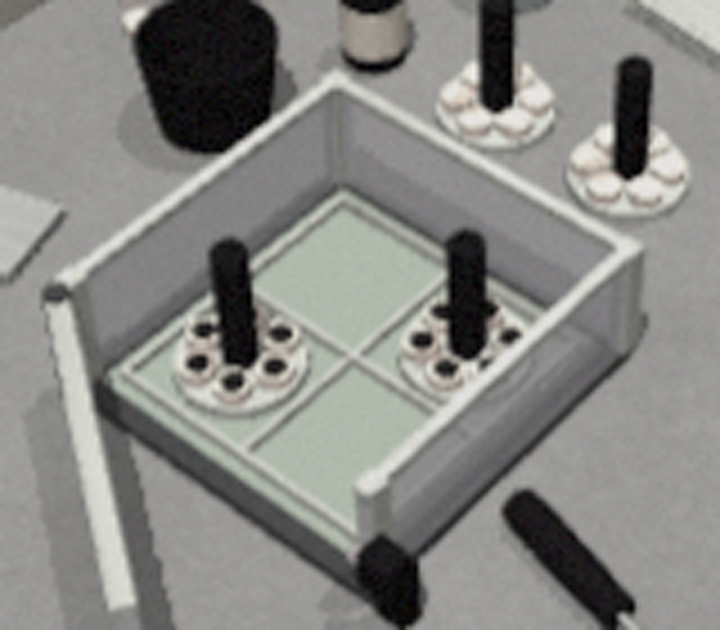

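```bash
python3 - <<'E'
from h import *
np.set_printoptions(precision=4,suppress=True)
im={'top':cv2.imread('pics/t0_raw.png'),'side':cv2.imread('pics/s0_raw.png')}
# overlay predicted discs/posts
th=np.linspace(0,2*np.pi,60)
def circ(o,n,c,r,z,col,s):
    p=np.array([proj(n,[c[0]+r*np.cos(a),c[1]+r*np.sin(a),z]) for a in th])
    cv2.polylines(o,[np.int32((p+.5)*s*16)],True,col,1,cv2.LINE_AA,4)
P={'A':(.6447,-.185,0),'B':(.5326,-.194,0),'F3':(.6023,.106,.012),'F0':(.5027,.0074,.012)}
for n,(u0,v0,w,h) in {'top':(180,135,140,100),'side':(140,140,160,150)}.items():
    s=5
    o=cv2.resize(im[n],None,fx=s,fy=s,interpolation=cv2.INTER_CUBIC)
    for k,(x,y,z) in P.items():
        circ(o,n,(x,y),.042,z+.01,(0,0,255),s);circ(o,n,(x,y),.012,z+.105,(0,255,255),s)
    cv2.imwrite(f'pics/ov_{n}.png',o[v0*s:(v0+h)*s,u0*s:(u0+w)*s][:750,:800])
E
```

```text
(no output)
```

View pics/ov_top.png

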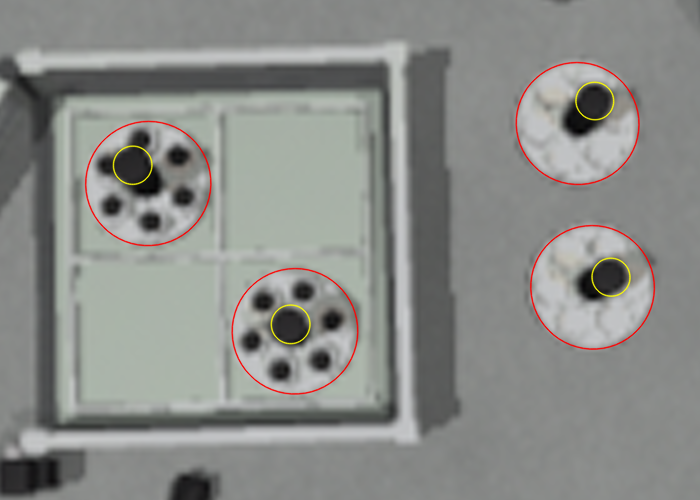

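View pics/ov_side.png

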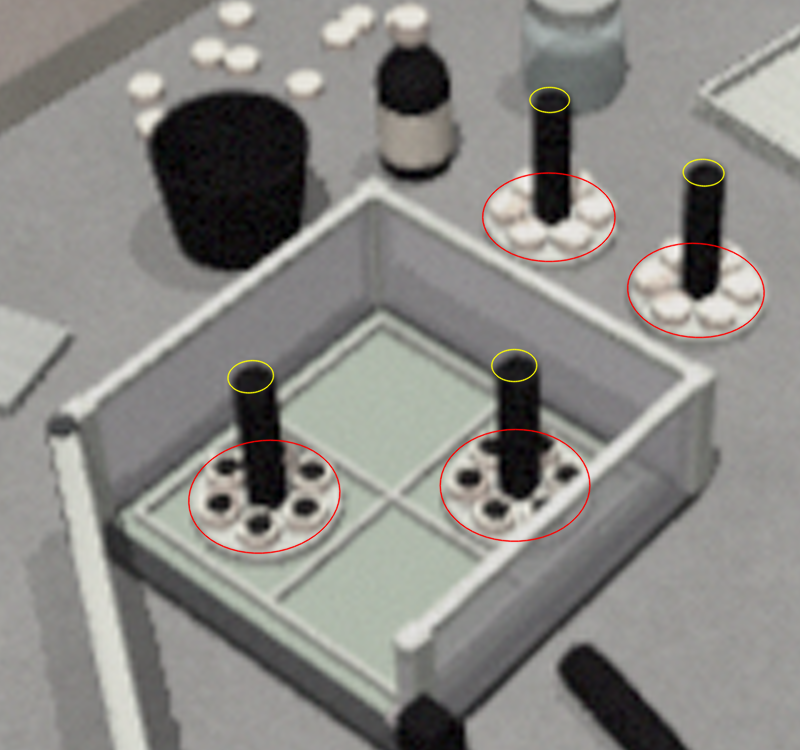

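>>> servo_tool(targets=[[2.6,2.7,0,0,0.7],[2.6,2.7,0,0,0.7],[2.6,2.7,0,0,0.7],[2.6,2.7,0,0,0.7],[2.6,2.7,0,0,0.7],[2.6,2.7,0,0,0.7],[2.6,2.7,0,0,0.7],[2.6,2.7,0,0,0.7],[2.6,2.7,0,0,0.7],[2.6,2.7,0,0,0.7]], force=50)

```text
t: 0.93
tcp_pos: [0.5126, -0.3276, 0.2041]
tool_rot: [[0.922, 0.387, -0.0], [0.387, -0.922, 0.0], [-0.0, -0.0, -1.0]]
wrist_force: [0.6, -1.0, -0.7]
width: 0.0597
```

>>> servo_tool(targets=[[2.6,2.7,-0.5,0,0.7],[2.6,2.7,-0.5,0,0.7],[2.6,2.7,-0.5,0,0.7],[2.6,2.7,-0.5,0,0.7],[2.6,2.7,-0.5,0,0.7],[0.3,0.9,0,0,0.7],[0,0,0,0,0.7],[0,0,0,0,0.7]])

```text
t: 1.6
tcp_pos: [0.6446, -0.1847, 0.1786]
tool_rot: [[0.921, 0.389, -0.001], [0.389, -0.921, 0.0], [-0.001, -0.001, -1.0]]
wrist_force: [-0.9, -0.8, -0.2]
width: 0.0597
```

>>> servo_tool(targets=[[0,0,-3,0,0.7],[0,0,-3,0,0.7],[0,0,-3,0,0.7],[0,0,-2,0,0.7],[0,0,-1.4,0,0.7],[0,0,0,0,0.7],[0,0,0,0,0.1],[0,0,0,0,0.1],[0,0,0,0,0.1],[0,0,0,0,0.1]])

```text
t: 2.43
tcp_pos: [0.6458, -0.1855, 0.0574]
tool_rot: [[0.922, 0.387, 0.003], [0.387, -0.922, -0.001], [0.002, 0.002, -1.0]]
wrist_force: [-1.5, 1.3, 6.9]
width: 0.0224
```

>>> servo_tool(targets=[[0,0,0,0,0.1],[0,0,0,0,0.1],[0,0,1,0,0.1],[0,0,2,0,0.1],[0,0,3,0,0.1],[0,0,3,0,0.1],[0,0,3,0,0.1],[0,0,2,0,0.1],[0,0,0,0,0.1]])

```text
t: 3.18
tcp_pos: [0.6471, -0.1856, 0.2018]
tool_rot: [[0.922, 0.387, 0.008], [0.387, -0.922, -0.002], [0.007, 0.005, -1.0]]
wrist_force: [1.0, 0.5, -2.1]
width: 0.0223
```

```bash
python3 - <<'E'
from h import *
snap('top','t1',1.2);snap('side','s1',1.2)
E
```

```text
(no output)
```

View pics/s1.png

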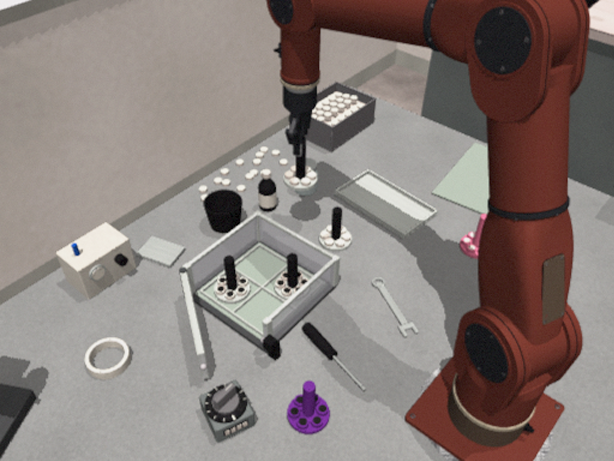

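View pics/t1.png

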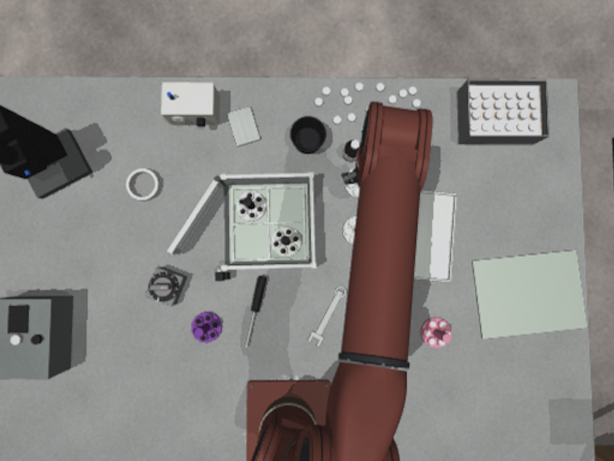

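>>> servo_tool(targets=[[-0.5,2.2,0,0,0.1],[-0.7,3,0,0,0.1],[-0.7,3,0,0,0.1],[-0.7,3,0,0,0.1],[-0.7,3,0,0,0.1],[-0.7,3,0,0,0.1],[-0.4,1.9,0,0,0.1],[0,0,0,0,0.1],[0,0,0,0,0.1]])

```text
t: 4.03
tcp_pos: [0.5996, 0.0073, 0.1937]
tool_rot: [[0.921, 0.39, -0.003], [0.39, -0.921, 0.0], [-0.002, -0.001, -1.0]]
wrist_force: [-0.1, -0.7, -2.6]
width: 0.0224
```

```bash
python3 - <<'E'
from h import *
im=snap('side','s2',1.5)
print(robot.sense()['tcp_pos'])
cv2.imwrite('pics/s2c.png',cv2.resize(im[100:300,120:320],None,fx=3,fy=3))
E
```

```text
[0.59992441 0.00556665 0.19378083]
```

View pics/s2c.png

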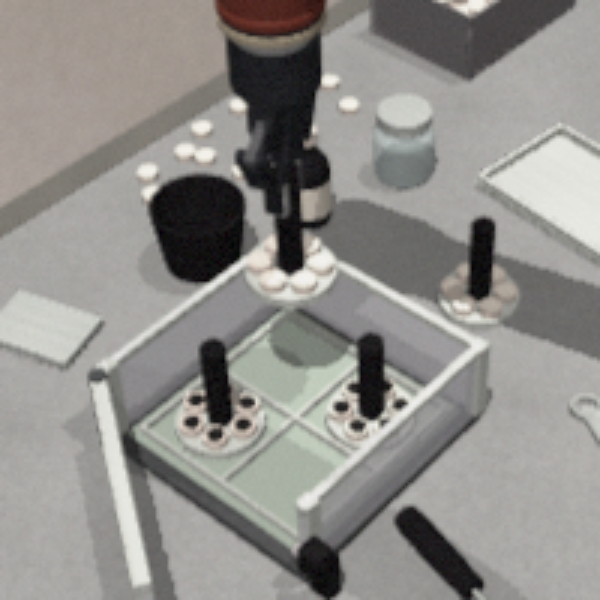

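>>> servo_tool(targets=[[0.3,0,-2,0,0.1],[0,0,-3,0,0.1],[0,0,-3,0,0.1],[0,0,-2.2,0,0.1],[0,0,-1.2,0,0.1],[0,0,-0.6,0,0.1],[0,0,-0.3,0,0.1],[0,0,-0.2,0,0.1],[0,0,0,0,0.1],[0,0,0,0,0.1]])

```text
t: 4.92
tcp_pos: [0.6046, 0.0058, 0.0715]
tool_rot: [[0.922, 0.387, 0.002], [0.387, -0.922, 0.0], [0.002, 0.001, -1.0]]
wrist_force: [0.8, 0.3, -3.8]
width: 0.0223
```

>>> servo_tool(targets=[[0,0,-0.2,0,0.1],[0,0,-0.1,0,0.1],[0,0,0,0,0.1],[0,0,0,0,0.1]])

```text
t: 5.25
tcp_pos: [0.6048, 0.0062, 0.0694]
tool_rot: [[0.922, 0.388, 0.003], [0.388, -0.922, 0.0], [0.002, 0.001, -1.0]]
wrist_force: [-3.2, 0.9, 8.5]
width: 0.022
```

Contact. Release and rise, then to F3.

>>> servo_tool(targets=[[0,0,0,0,0.4],[0,0,0,0,0.6],[0,0,0,0,0.7],[0,0,2,0,0.7],[0,0,3,0,0.7],[0,0,3,0,0.7],[0,1,2,0,0.7],[0,3,0,0,0.7],[0,3,0,0,0.7],[0,3,0,0,0.7]])

```text
t: 6.08
tcp_pos: [0.6041, 0.1066, 0.168]
tool_rot: [[0.922, 0.386, 0.001], [0.386, -0.922, 0.0], [0.001, 0.0, -1.0]]
wrist_force: [1.6, 0.5, -0.7]
width: 0.0597
```

```bash
python3 - <<'E'
from h import *
im=snap('side','s3',1.5)
print(robot.sense()['tcp_pos'])
cv2.imwrite('pics/s3c.png',cv2.resize(im[100:300,120:320],None,fx=3,fy=3))
E
```

```text
[0.60281066 0.11508771 0.16784957]
```

View pics/s3c.png

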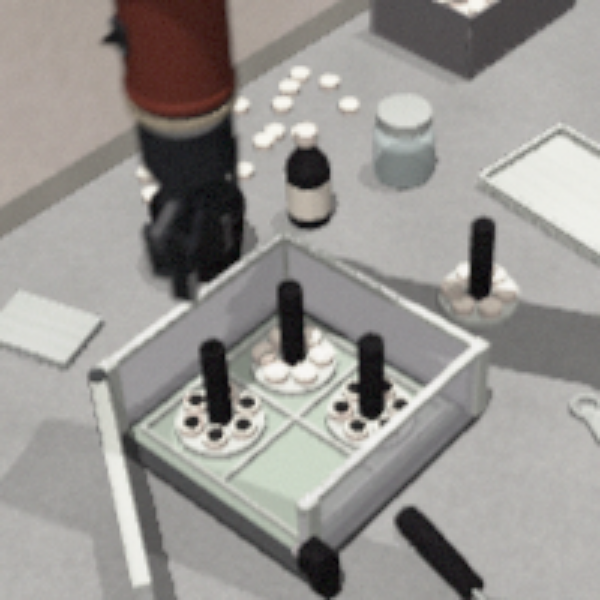

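>>> servo_tool(targets=[[-0.1,0,0,0,0.7],[0,0,0,0,0.7],[0,0,-2,0,0.7],[0,0,-3,0,0.7],[0,0,-3,0,0.7],[0,0,-1.9,0,0.7],[0,0,0,0,0.7],[0,0,0,0,0.1],[0,0,0,0,0.1],[0,0,0,0,0.1]])

```text
t: 6.97
tcp_pos: [0.6041, 0.1057, 0.0703]
tool_rot: [[0.922, 0.387, 0.003], [0.387, -0.922, 0.001], [0.003, 0.001, -1.0]]
wrist_force: [-1.5, 2.9, 2.1]
width: 0.0242
```

>>> servo_tool(targets=[[0,0,0,0,0.1],[0,0,0,0,0.1],[0,0,0,0,0.1],[0,0,1,0,0.1],[0,0,2.5,0,0.1],[0,0,3,0,0.1],[0,0,3,0,0.1],[0,0,3,0,0.1],[0,0,2,0,0.1],[0,0,0,0,0.1]])

```text
t: 7.8
tcp_pos: [0.6048, 0.1062, 0.2191]
tool_rot: [[0.922, 0.387, 0.007], [0.387, -0.922, 0.001], [0.007, 0.002, -1.0]]
wrist_force: [1.4, 0.8, -2.4]
width: 0.0221
```

>>> servo_tool(targets=[[0,-1.6,0,0,0.1],[-0.2,-3.5,0,0,0.1],[-0.2,-3.5,0,0,0.1],[-0.2,-3.5,0,0,0.1],[-0.2,-3.5,0,0,0.1],[-0.2,-3.5,0,0,0.1],[-0.2,-3.5,0,0,0.1],[-0.2,-3.5,0,0,0.1],[-0.2,-3.5,0,0,0.1],[-0.2,-3.5,0,0,0.1]])

```text
t: 8.63
tcp_pos: [0.5836, -0.2269, 0.2124]
tool_rot: [[0.922, 0.387, -0.002], [0.387, -0.922, 0.0], [-0.001, -0.001, -1.0]]
wrist_force: [0.6, 0.1, -2.4]
width: 0.0221
```

>>> servo_tool(targets=[[-0.2,-3.5,0,0,0.1],[-0.2,-3.5,0,0,0.1],[-0.2,-3.5,0,0,0.1],[-0.2,-3.5,0,0,0.1],[-0.1,-3,0,0,0.1],[0,-0.5,0,0,0.1],[0,0,0,0,0.1],[0,0,0,0,0.1],[0,0,0,0,0.1]])

```text
t: 9.38
tcp_pos: [0.5762, -0.3984, 0.2127]
tool_rot: [[0.921, 0.389, -0.001], [0.389, -0.921, 0.002], [0.0, -0.002, -1.0]]
wrist_force: [1.4, 0.5, -3.1]
width: 0.0223
```

```bash
python3 - <<'E'
from h import *
im=snap('side','s4',1.5)
print(robot.sense()['tcp_pos'])
E
```

```text
[ 0.5763282  -0.39829026  0.21307667]
```

View pics/s4.png

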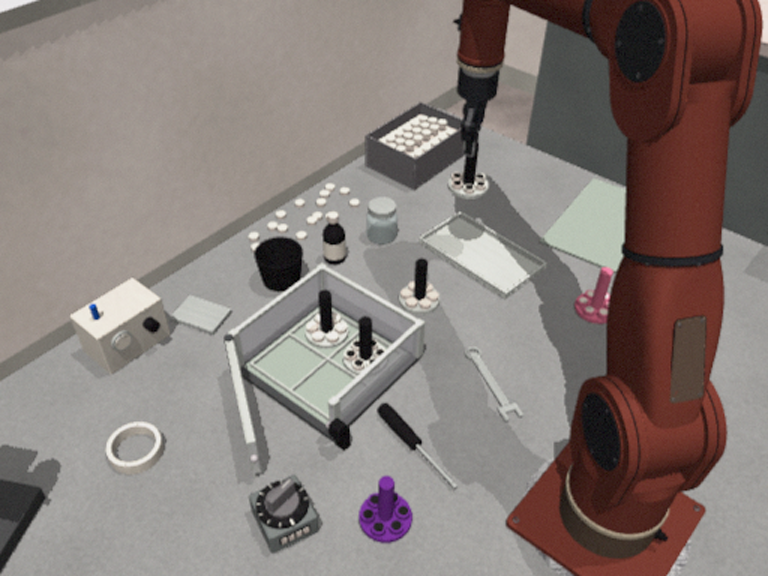

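>>> servo_tool(targets=[[0,0,-2,0,0.1],[0,0,-3,0,0.1],[0,0,-3,0,0.1],[0,0,-3,0,0.1],[0,0,-2,0,0.1],[0,0,-1.2,0,0.1],[0,0,-0.6,0,0.1],[0,0,-0.2,0,0.1],[0,0,0,0,0.1],[0,0,0,0,0.1]])

```text
t: 10.27
tcp_pos: [0.5767, -0.4005, 0.0648]
tool_rot: [[0.922, 0.388, 0.002], [0.388, -0.922, -0.001], [0.001, 0.002, -1.0]]
wrist_force: [0.5, 0.2, -3.1]
width: 0.0223
```

>>> servo_tool(targets=[[0,0,-0.2,0,0.1],[0,0,-0.1,0,0.1],[0,0,0,0,0.1]])

```text
t: 10.52
tcp_pos: [0.577, -0.4004, 0.0633]
tool_rot: [[0.922, 0.388, 0.003], [0.388, -0.922, -0.001], [0.002, 0.002, -1.0]]
wrist_force: [-4.3, 4.9, 11.0]
width: 0.0224
```

>>> servo_tool(targets=[[0,0,0,0,0.4],[0,0,0,0,0.6],[0,0,0,0,0.7],[0,0,2,0,0.7],[0,0,3,0,0.7],[0,0,3,0,0.7],[0,0,2.5,0,0.7],[-0.4,1.6,1.5,0,0.7],[-0.8,3.5,0,0,0.7],[-0.8,3.5,0,0,0.7]])

```text
t: 11.35
tcp_pos: [0.5559, -0.315, 0.1815]
tool_rot: [[0.923, 0.385, 0.002], [0.385, -0.923, -0.002], [0.001, 0.002, -1.0]]
wrist_force: [0.9, 0.7, 0.1]
width: 0.0597
```

>>> servo_tool(targets=[[-0.8,3.5,0,0,0.7],[-0.8,3.5,0,0,0.7],[-0.6,3.5,0,0,0.7],[-0.2,1.5,0,0,0.7],[0,0,0,0,0.7],[0,0,0,0,0.7]])

```text
t: 11.85
tcp_pos: [0.5321, -0.1939, 0.1808]
tool_rot: [[0.921, 0.389, 0.001], [0.389, -0.921, -0.001], [0.001, 0.001, -1.0]]
wrist_force: [-0.7, -1.7, 0.1]
width: 0.0598
```

```bash
python3 - <<'E'
from h import *
im=snap('side','s5',1.5)
print(robot.sense()['tcp_pos'])
cv2.imwrite('pics/s5c.png',cv2.resize(im[100:300,140:400],None,fx=3,fy=3))
E
```

```text
[ 0.531934   -0.19522193  0.18060021]
```

View pics/s5c.png

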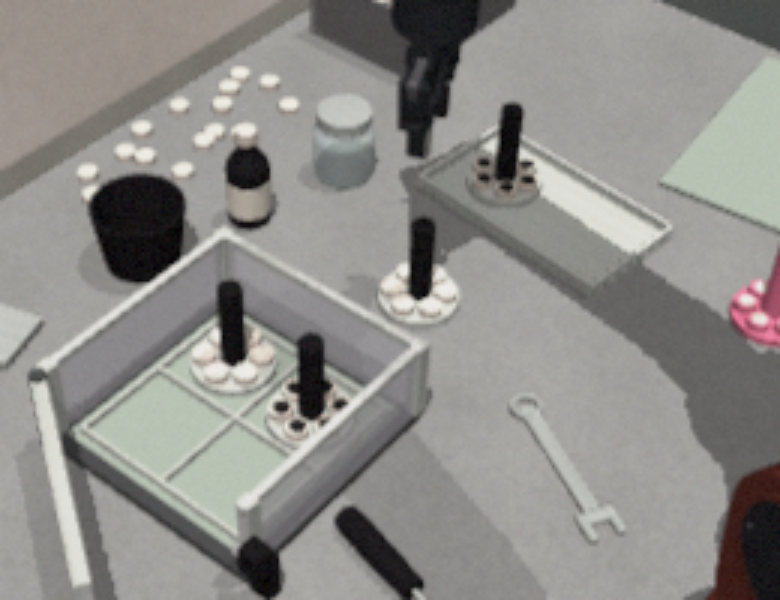

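>>> servo_tool(targets=[[0,0,-2,0,0.7],[0,0,-3,0,0.7],[0,0,-3,0,0.7],[0,0,-2.6,0,0.7],[0,0,-1.8,0,0.7],[0,0,0,0,0.7],[0,0,0,0,0.1],[0,0,0,0,0.1],[0,0,0,0,0.1],[0,0,0,0,0.1]])

```text
t: 12.73
tcp_pos: [0.5329, -0.1947, 0.058]
tool_rot: [[0.922, 0.387, 0.002], [0.387, -0.922, -0.001], [0.002, 0.002, -1.0]]
wrist_force: [-1.7, 0.7, 4.3]
width: 0.0225
```

>>> servo_tool(targets=[[0,0,0,0,0.1],[0,0,0,0,0.1],[0,0,1,0,0.1],[0,0,2.5,0,0.1],[0,0,3,0,0.1],[0,0,3,0,0.1],[0,0,3,0,0.1],[0,0,2,0,0.1],[0,0,0,0,0.1]])

```text
t: 13.48
tcp_pos: [0.534, -0.1949, 0.2072]
tool_rot: [[0.922, 0.387, 0.007], [0.387, -0.922, -0.003], [0.006, 0.005, -1.0]]
wrist_force: [0.9, -0.2, -2.1]
width: 0.0224
```

>>> servo_tool(targets=[[0.4,1.6,0,0,0.1],[0.8,3.5,0,0,0.1],[0.8,3.5,0,0,0.1],[0.8,3.5,0,0,0.1],[0.8,3.5,0,0,0.1],[0.8,3.5,0,0,0.1],[0.8,3.5,0,0,0.1],[0.8,3.5,0,0,0.1],[0.7,2.9,0,0,0.1],[0.2,1,0,0,0.1]])

```text
t: 14.32
tcp_pos: [0.6001, 0.1119, 0.2008]
tool_rot: [[0.92, 0.393, -0.001], [0.393, -0.92, 0.003], [0.0, -0.003, -1.0]]
wrist_force: [-0.3, 0.8, -2.2]
width: 0.022
```

>>> servo_tool(targets=[[0,0,0,0,0.1],[0,0,0,0,0.1],[0,0,0,0,0.1],[0,0,0,0,0.1]])

```text
t: 14.65
tcp_pos: [0.6008, 0.1037, 0.2012]
tool_rot: [[0.923, 0.385, -0.0], [0.385, -0.923, -0.001], [-0.001, 0.001, -1.0]]
wrist_force: [0.4, -0.5, -2.4]
width: 0.0221
```

```bash
python3 - <<'E'
from h import *
im=snap('side','s6',1.5)
print(robot.sense()['tcp_pos'])
cv2.imwrite('pics/s6c.png',cv2.resize(im[100:300,120:320],None,fx=3,fy=3))
E
```

```text
[0.60076571 0.10390835 0.20124968]
```

View pics/s6c.png

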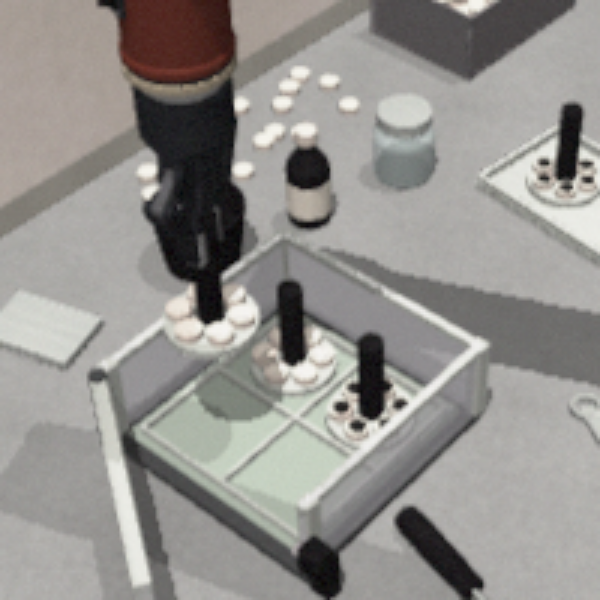

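>>> servo_tool(targets=[[0.1,0.1,-2,0,0.1],[0,0,-3,0,0.1],[0,0,-3,0,0.1],[0,0,-2.4,0,0.1],[0,0,-1.4,0,0.1],[0,0,-0.8,0,0.1],[0,0,-0.4,0,0.1],[0,0,-0.2,0,0.1],[0,0,-0.1,0,0.1],[0,0,0,0,0.1]])

```text
t: 15.53
tcp_pos: [0.6027, 0.1067, 0.0704]
tool_rot: [[0.922, 0.387, 0.002], [0.387, -0.922, 0.0], [0.002, 0.001, -1.0]]
wrist_force: [-0.1, 0.4, -1.8]
width: 0.0221
```

>>> servo_tool(targets=[[0,0,0,0,0.1]])

```text
t: 15.62
tcp_pos: [0.603, 0.1068, 0.0701]
tool_rot: [[0.922, 0.387, 0.003], [0.387, -0.922, 0.0], [0.003, 0.001, -1.0]]
wrist_force: [-1.2, 0.9, 2.8]
width: 0.0221
```

>>> servo_tool(targets=[[0,0,-0.1,0,0.4],[0,0,0,0,0.6],[0,0,0,0,0.7],[0,0,2,0,0.7],[0,0,3,0,0.7],[0,0,3,0,0.7],[-0.7,-0.7,2.1,0,0.7],[-2.5,-2.5,0,0,0.7],[-2.5,-2.5,0,0,0.7],[-2.5,-2.5,0,0,0.7]])

```text
t: 16.45
tcp_pos: [0.519, 0.0242, 0.1686]
tool_rot: [[0.922, 0.388, 0.001], [0.388, -0.922, 0.0], [0.001, 0.0, -1.0]]
wrist_force: [0.3, -0.3, 0.7]
width: 0.0602
```

>>> servo_tool(targets=[[-1.4,-1.4,0,0,0.7],[-0.3,-0.3,0,0,0.7],[0,0,0,0,0.7],[0,0,0,0,0.7]])

```text
t: 16.78
tcp_pos: [0.5034, 0.0084, 0.1687]
tool_rot: [[0.922, 0.388, 0.001], [0.388, -0.922, 0.0], [0.001, 0.0, -1.0]]
wrist_force: [-1.2, 0.0, 0.4]
width: 0.0596
```

```bash
python3 - <<'E'
from h import *
im=snap('side','s7',1.5)
print(robot.sense()['tcp_pos'])
cv2.imwrite('pics/s7c.png',cv2.resize(im[100:300,120:380],None,fx=3,fy=3))
E
```

```text
[0.50356963 0.00890898 0.16851994]
```

View pics/s7c.png

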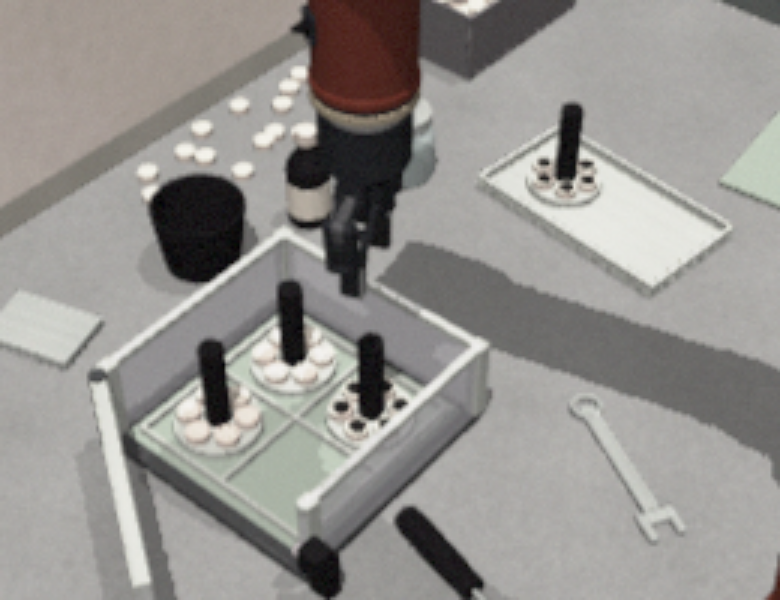

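>>> servo_tool(targets=[[0,0,-2,0,0.7],[0,0,-3,0,0.7],[0,0,-3,0,0.7],[0,0,-2,0,0.7],[0,0,0,0,0.7],[0,0,0,0,0.1],[0,0,0,0,0.1],[0,0,0,0,0.1],[0,0,0,0,0.1],[0,0,0,0,0.1]])

```text
t: 17.67
tcp_pos: [0.5042, 0.0086, 0.0701]
tool_rot: [[0.922, 0.388, 0.003], [0.388, -0.922, 0.001], [0.003, 0.001, -1.0]]
wrist_force: [-0.9, 2.1, 7.0]
width: 0.0225
```

>>> servo_tool(targets=[[0,0,0,0,0.1],[0,0,1,0,0.1],[0,0,2.5,0,0.1],[0,0,3,0,0.1],[0,0,3,0,0.1],[0,0,3,0,0.1],[0,0,2,0,0.1],[0,0,0,0,0.1],[0,0,0,0,0.1]])

```text
t: 18.42
tcp_pos: [0.5032, 0.0075, 0.2147]
tool_rot: [[0.922, 0.387, 0.002], [0.387, -0.922, -0.0], [0.002, 0.001, -1.0]]
wrist_force: [-1.3, -1.5, -3.0]
width: 0.0219
```

>>> servo_tool(targets=[[-0.2,-1.5,0,0,0.1],[-0.3,-3.5,0,0,0.1],[-0.3,-3.5,0,0,0.1],[-0.3,-3.5,0,0,0.1],[-0.4,-3.5,0,0,0.1],[-0.4,-3.5,0,0,0.1],[-0.4,-3.5,0,0,0.1],[-0.4,-3.5,0,0,0.1],[-0.4,-3.5,0,0,0.1],[-0.4,-3.5,0,0,0.1]])

```text
t: 19.25
tcp_pos: [0.4662, -0.3235, 0.2116]
tool_rot: [[0.922, 0.387, -0.003], [0.387, -0.922, 0.001], [-0.002, -0.002, -1.0]]
wrist_force: [0.5, 1.1, -2.5]
width: 0.0218
```

>>> servo_tool(targets=[[-0.4,-3.5,0,0,0.1],[0,-2.4,0,0,0.1],[0,-0.6,0,0,0.1],[0,0,0,0,0.1],[0,0,0,0,0.1],[0,0,0,0,0.1],[0,0,0,0,0.1]])

```text
t: 19.83
tcp_pos: [0.4644, -0.3854, 0.2131]
tool_rot: [[0.921, 0.39, -0.0], [0.39, -0.921, 0.001], [0.0, -0.001, -1.0]]
wrist_force: [-0.3, 0.6, -2.6]
width: 0.0222
```

>>> servo_tool(targets=[[0,0,-2,0,0.1],[0,0,-3,0,0.1],[0,0,-3,0,0.1],[0,0,-3,0,0.1],[0,0,-2,0,0.1],[0,0,-1.2,0,0.1],[0,0,-0.6,0,0.1],[0,0,-0.2,0,0.1],[0,0,0,0,0.1],[0,0,0,0,0.1]])

```text
t: 20.67
tcp_pos: [0.4647, -0.3877, 0.0648]
tool_rot: [[0.922, 0.388, 0.002], [0.388, -0.922, -0.001], [0.001, 0.002, -1.0]]
wrist_force: [0.3, -0.1, -2.5]
width: 0.022
```

>>> servo_tool(targets=[[0,0,-0.2,0,0.1],[0,0,0,0,0.1],[0,0,0,0,0.1]])

```text
t: 20.92
tcp_pos: [0.4647, -0.3877, 0.0629]
tool_rot: [[0.922, 0.387, 0.002], [0.387, -0.922, -0.001], [0.001, 0.002, -1.0]]
wrist_force: [-1.7, 2.3, 6.6]
width: 0.0222
```

Contact. Release and rise, then a full check.

>>> servo_tool(targets=[[0,0,0,0,0.4],[0,0,0,0,0.6],[0,0,0,0,0.7],[0,0,2,0,0.7],[0,0,3,0,0.7],[0,0,3,0,0.7],[0,0,3,0,0.7],[0,0,3,0,0.7],[0,0,1,0,0.7]])

```text
t: 21.67
tcp_pos: [0.4652, -0.3884, 0.2164]
tool_rot: [[0.922, 0.387, 0.005], [0.387, -0.922, -0.004], [0.003, 0.005, -1.0]]
wrist_force: [0.2, -0.1, 0.2]
width: 0.0598
```

```bash
python3 - <<'E'
from h import *
im=snap('side','s8',1.5); snap('top','t8',1.5)
print(robot.sense()['tcp_pos'])
E
```

```text
[ 0.46486453 -0.3881518   0.21393654]
```

View pics/s8.png

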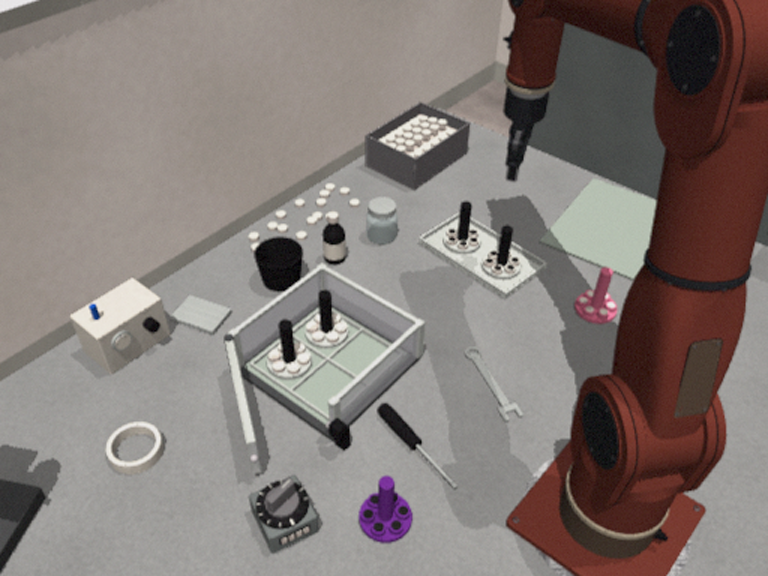

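View pics/t8.png

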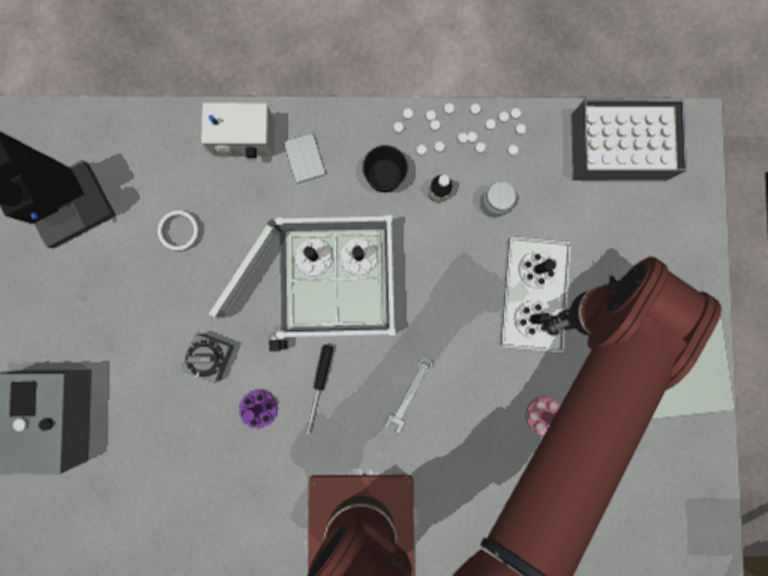

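>>> servo_tool(targets=[[0.3,2,0,-0.05,0],[0.4,3.6,0,-0.05,0],[0.4,3.6,0,-0.05,0],[0.4,3.6,0,-0.05,0],[0.4,3.6,0,-0.05,0],[0.4,3.6,0,-0.05,0],[0.4,3.6,0,-0.05,0],[0.4,3.6,0,-0.05,0],[0.4,3.6,0,0,0],[0.4,3.6,0,0,0]])

```text
t: 22.6
tcp_pos: [0.5019, -0.0415, 0.2097]
tool_rot: [[1.0, -0.003, -0.002], [-0.003, -1.0, 0.0], [-0.002, -0.0, -1.0]]
wrist_force: [0.9, -0.2, -0.6]
width: -0.0
```

>>> servo_tool(targets=[[0.4,3.6,0,0,0],[0.4,3.6,0,0,0],[0.4,3.6,0,0,0],[0.4,3.6,0,0,0],[0.4,3.6,0,0,0],[0.4,3.6,0,0,0],[0.4,3.6,0,0,0],[0.3,3.6,0,0,0],[0.1,3.6,0,0,0],[0,3.6,0,0,0]])

```text
t: 23.43
tcp_pos: [0.5343, 0.318, 0.2093]
tool_rot: [[1.0, -0.003, -0.002], [-0.003, -1.0, -0.001], [-0.002, 0.001, -1.0]]
wrist_force: [-0.2, -0.2, 0.4]
width: 0.0002
```

>>> servo_tool(targets=[[0,2.2,0,0,0],[0,0,0,0,0],[0,0,0,0,0],[0,0,0,0,0]])

```text
t: 23.77
tcp_pos: [0.5347, 0.3377, 0.2098]
tool_rot: [[1.0, -0.003, -0.002], [-0.003, -1.0, -0.001], [-0.002, 0.001, -1.0]]
wrist_force: [-0.7, -0.6, -0.3]
width: -0.0001
```

```bash
python3 - <<'E'
from h import *
im=snap('side','s9',1.5); im2=snap('top','t9',1.5)
s=robot.sense();print(s['tcp_pos'],s['joint_positions'],s['width'])
E
```

```text
[0.5352318  0.33701485 0.21063464] [ -11.88826628   19.8988337   -31.42235391   84.56733419   10.46449241
   78.52044469 -134.12273374] 0.0003234124391874488
```

View pics/s9.png

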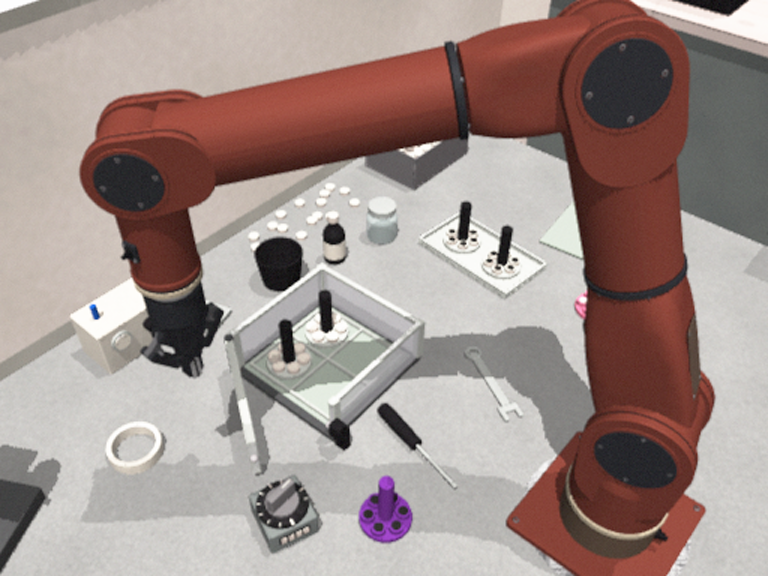

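View pics/t9.png

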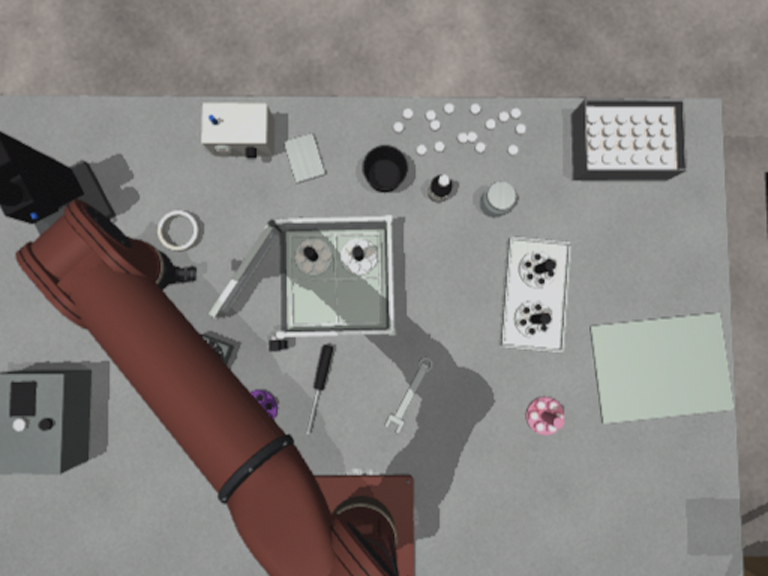

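```bash
python3 - <<'E'
import numpy as np
H=np.array([.667,.189]);r=.19
p0=np.array([.535,.337])
def pos(f,d): return H+r*np.array([-np.cos(f),np.sin(f)])+d*np.array([np.sin(f),np.cos(f)])
prev=p0
for f,d in [(.555,.035)]+[(f,.0235-.002*(1-f/.555)) for f in np.linspace(.555,0,12)]:
    p=pos(f,d);print(round(f,3),p.round(4),((p-prev)*100).round(2));prev=p
E
```

```text
0.555 [0.524  0.3189] [-1.1  -1.81]
0.555 [0.5179 0.3091] [-0.61 -0.98]
0.505 [0.5119 0.3013] [-0.6  -0.78]
0.454 [0.5064 0.2931] [-0.55 -0.81]
0.404 [0.5013 0.2847] [-0.51 -0.84]
0.353 [0.4966 0.2761] [-0.47 -0.86]
0.303 [0.4924 0.2672] [-0.42 -0.89]
0.252 [0.4886 0.2581] [-0.38 -0.91]
0.202 [0.4853 0.2489] [-0.33 -0.93]
0.151 [0.4825 0.2394] [-0.28 -0.94]
0.101 [0.4802 0.2299] [-0.23 -0.96]
0.05 [0.4783 0.2202] [-0.18 -0.97]
0.0 [0.477  0.2105] [-0.13 -0.97]
```

>>> servo_tool(targets=[[0,0,-2,0,0],[0,0,-3,0,0],[0,0,-3,0,0],[0,0,-3,0,0],[0,0,-2,0,0],[0,0,-1,0,0],[0,0,0,0,0]])

```text
t: 24.45
tcp_pos: [0.534, 0.3367, 0.069]
tool_rot: [[1.0, -0.004, -0.003], [-0.004, -1.0, -0.002], [-0.003, 0.002, -1.0]]
wrist_force: [0.0, -0.6, -0.3]
width: -0.0001
```

>>> servo_tool(targets=[[-1,-1.8,0,0,0],[-0.6,-1,0,0,0],[-0.6,-0.8,0,0,0],[-0.6,-0.8,0,0,0],[-0.5,-0.8,0,0,0],[-0.5,-0.9,0,0,0],[-0.4,-0.9,0,0,0],[-0.4,-0.9,0,0,0],[-0.3,-0.9,0,0,0],[-0.3,-0.9,0,0,0]])

```text
t: 25.28
tcp_pos: [0.4835, 0.242, 0.0729]
tool_rot: [[1.0, -0.002, 0.003], [-0.002, -1.0, 0.002], [0.003, -0.002, -1.0]]
wrist_force: [1.1, 1.0, 8.9]
width: 0.0005
```

```bash
python3 - <<'E'
from h import *
im=snap('side','s10',1.5)
cv2.imwrite('pics/s10c.png',cv2.resize(im[180:330,110:310],None,fx=4,fy=4))
s=robot.sense();print(s['tcp_pos'],s['wrist_force'])
E
```

```text
[0.48307808 0.24000858 0.07272297] [-2.64627332 -0.6829267  12.48197342]
```

View pics/s10c.png

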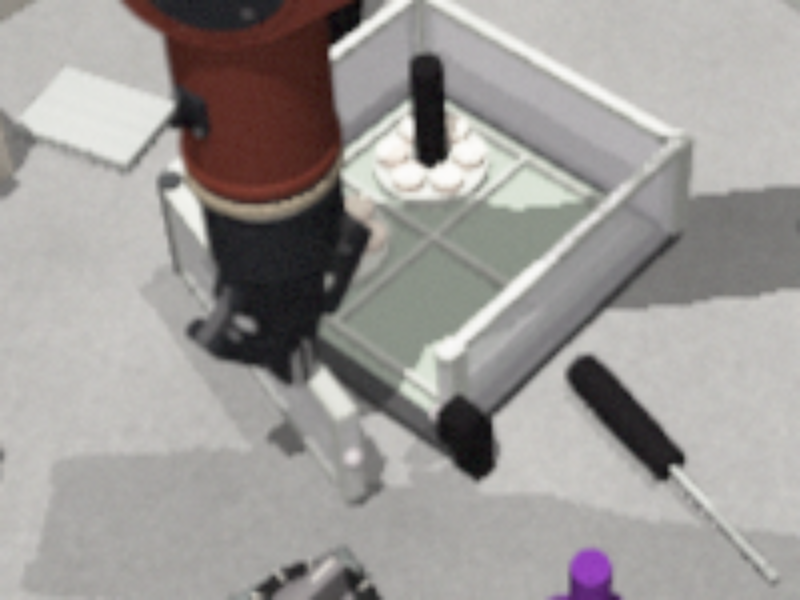

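>>> servo_tool(targets=[[0,0.1,0.7,0,0],[0,0,0.3,0,0],[0,0,0,0,0]])

```text
t: 25.58
tcp_pos: [0.483, 0.2432, 0.0822]
tool_rot: [[1.0, -0.002, 0.001], [-0.002, -1.0, 0.001], [0.001, -0.001, -1.0]]
wrist_force: [0.6, 0.3, 0.2]
width: -0.0001
```

>>> servo_tool(targets=[[-0.3,-1,0,0,0],[-0.2,-0.8,0,0,0],[-0.1,-0.6,0,0,0],[0,0,0,0,0]])

```text
t: 25.92
tcp_pos: [0.4765, 0.2165, 0.0809]
tool_rot: [[1.0, -0.004, -0.001], [-0.004, -1.0, -0.001], [-0.001, 0.001, -1.0]]
wrist_force: [-0.8, -0.3, -0.5]
width: -0.0001
```

```bash
python3 - <<'E'
from h import *
im=snap('side','s11',1.5)
cv2.imwrite('pics/s11c.png',cv2.resize(im[180:330,110:310],None,fx=4,fy=4))
s=robot.sense();print(s['tcp_pos'],s['wrist_force'])
E
```

```text
[0.47669083 0.21745423 0.08106896] [-0.00096817 -0.0570705   0.07719451]
```

View pics/s11c.png

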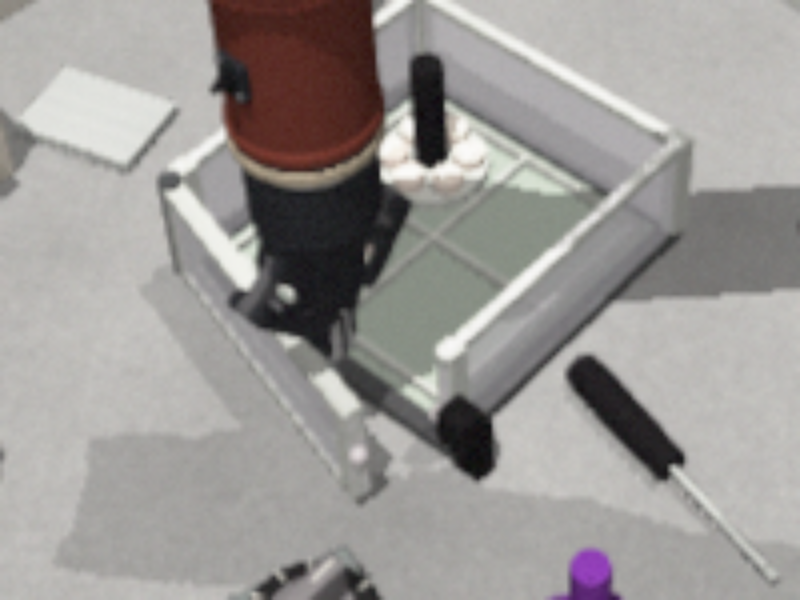

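```bash
python3 - <<'E'
from h import *
np.set_printoptions(precision=4,suppress=True)
for p in [(172,180),(345,410),(335,385)]:
    print(ray('side',110+p[0]/4,180+p[1]/4,.1))
# initial
print(ray('side',231/1.5,339/1.5,.1),ray('side',254/1.5,460/1.5,.1))
for z in (.081,.1): print('tip',(proj('side',[.4767,.2175,z])-[110,180])*4)
im=snap('top','t11',1.5)
cv2.imwrite('pics/t11c.png',cv2.resize(im[120:260,110:270],None,fx=4.5,fy=4.5))
E
```

```text
[0.6605 0.1855 0.1   ]
[0.4411 0.2417 0.1   ]
[0.4587 0.2327 0.1   ]
[0.6558 0.1862 0.1   ] [0.4389 0.3295 0.1   ]
tip [334.539  373.3901]
tip [332.1996 354.2371]
```

View pics/t11c.png

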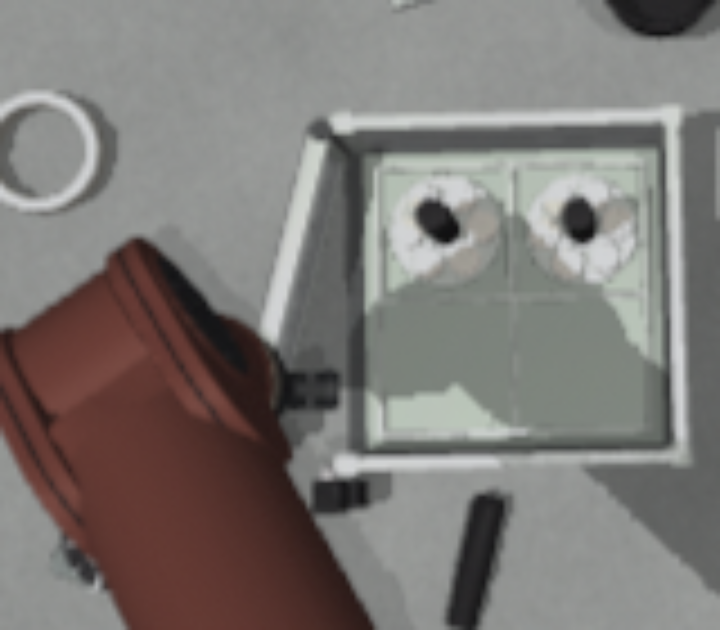

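```bash
python3 - <<'E'
from h import *
im=cv2.imread('pics/s9_raw.png');p=proj('side',[.5352,.337,.2106]);print(p)
def mk(f,X,name,u0,v0,w,h):
    im=cv2.imread(f);o=cv2.resize(im,None,fx=5,fy=5,interpolation=cv2.INTER_CUBIC)
    for dz,c in((0,(0,0,255)),(.02,(0,255,0)),(.04,(255,0,0))):
        p=proj('side',[X[0],X[1],X[2]+dz]);cv2.circle(o,tuple(np.int32(p*5)),4,c,-1)
    cv2.imwrite(name,o[v0*5:(v0+h)*5,u0*5:(u0+w)*5])
mk('pics/s9_raw.png',[.5352,.337,.2106],'pics/m9.png',90,180,100,80)
mk('pics/s10_raw.png',[.4831,.2400,.0727],'pics/m10.png',130,210,100,90)
E
```

```text
[131.502275   255.90124776]
```

View pics/m9.png

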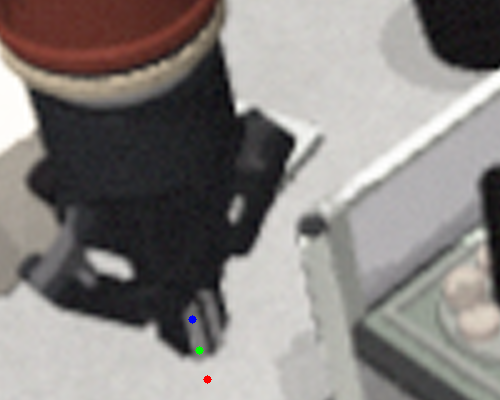

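View pics/m10.png

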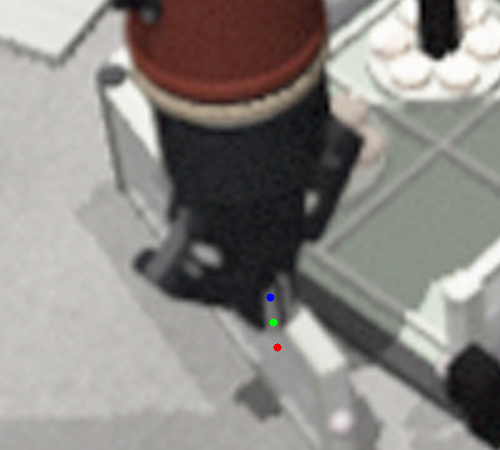

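>>> servo_tool(targets=[[0,0,2,0,0],[0,0,3,0,0],[0,0,3,0,0],[0.8,1.5,0,0.12,0],[0.8,1.5,0,0.12,0],[0.8,1.5,0,0.12,0],[0.6,1.5,0,0.12,0],[0,0,0,0.12,0],[0,0,0,0.12,0],[0,0,0,0.12,0]])

```text
t: 26.85
tcp_pos: [0.5066, 0.2796, 0.161]
tool_rot: [[0.664, 0.748, -0.001], [0.748, -0.664, 0.001], [-0.0, -0.001, -1.0]]
wrist_force: [0.3, 0.2, -0.8]
width: -0.0003
```

>>> servo_tool(targets=[[0,0,0,0.12,0],[0,0,0,0.12,0],[0,0,0,0.12,0],[0,0,0,0.12,0],[0,0,0,0.12,0],[0,0,0,0.12,0],[0,0,0,0,0],[0,0,0,0,0]])

```text
t: 27.52
tcp_pos: [0.5067, 0.279, 0.1612]
tool_rot: [[0.017, 1.0, -0.0], [1.0, -0.017, 0.0], [0.0, -0.0, -1.0]]
wrist_force: [0.2, -0.3, -0.2]
width: -0.0003
```

```bash
python3 - <<'E'
from h import *
im=snap('side','s12',1.5); snap('top','t12')
s=robot.sense();print(s['tcp_pos'],s['joint_positions'])
cv2.imwrite('pics/s12c.png',cv2.resize(im[160:340,90:310],None,fx=3.5,fy=3.5))
E
```

```text
[0.50674001 0.27891212 0.16124607] [  3.401558    17.47024606 -43.82280669  95.68320943  12.61392767
  71.9437763  -44.00099566]
```

View pics/s12c.png

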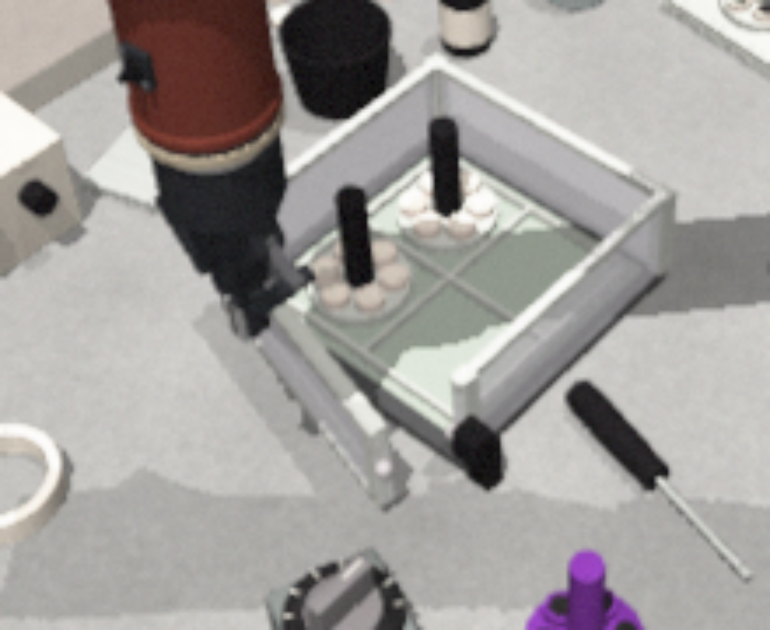

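View pics/t12.png

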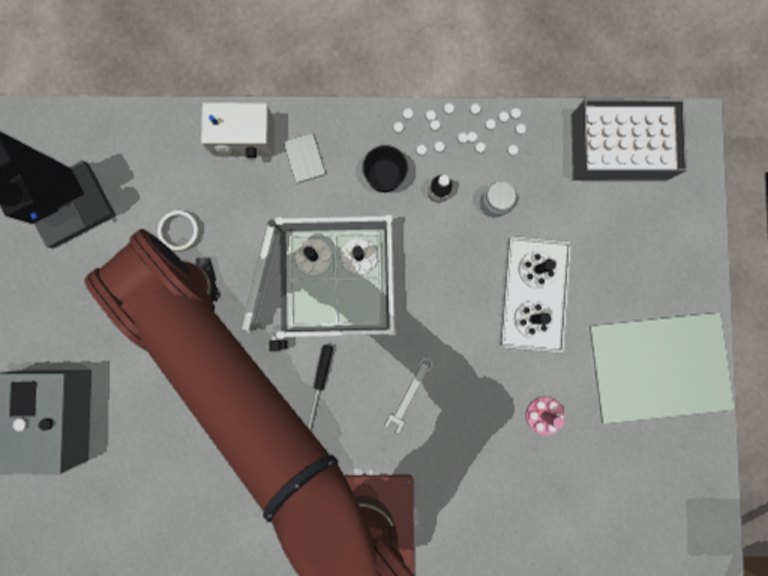

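>>> servo_tool(targets=[[0,0,-2,0,0],[0,0,-3,0,0],[0,0,-3,0,0],[0,0,-2.4,0,0],[0,0,-1.2,0,0],[0,0,0,0,0],[0,-0.7,0,0,0],[0,-0.9,0,0,0],[0,-0.9,0,0,0],[0,-0.9,0,0,0]])

```text
t: 28.45
tcp_pos: [0.5077, 0.2436, 0.0466]
tool_rot: [[0.014, 1.0, 0.002], [1.0, -0.014, 0.0], [0.0, 0.002, -1.0]]
wrist_force: [0.3, -0.9, 0.4]
width: 0.0001
```

```bash
python3 - <<'E'
from h import *
im=snap('side','s13',1.5)
s=robot.sense();print(s['tcp_pos'],s['wrist_force'])
cv2.imwrite('pics/s13c.png',cv2.resize(im[160:340,90:310],None,fx=3.5,fy=3.5))
E
```

```text
[0.5079111  0.24136285 0.04616827] [ 0.19163566 -1.85084369 -0.63173861]
```

View pics/s13c.png

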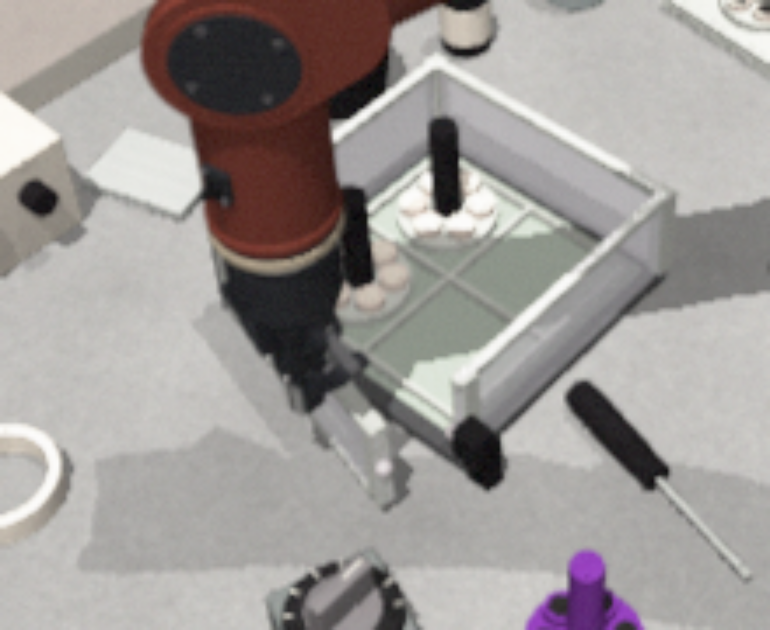

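>>> servo_tool(targets=[[0,-0.9,0,0,0],[0,-0.9,0,0,0],[0,-0.6,0,0,0],[0,-0.4,0,0,0],[0,-0.3,0,0,0],[0,0,0,0,0]])

```text
t: 29.0
tcp_pos: [0.5069, 0.2129, 0.0452]
tool_rot: [[0.014, 1.0, -0.0], [1.0, -0.014, -0.0], [-0.0, -0.0, -1.0]]
wrist_force: [0.8, 0.2, -0.3]
width: -0.0002
```

```bash
python3 - <<'E'
from h import *
im=snap('side','s14',1.5)
s=robot.sense();print(s['tcp_pos'],s['wrist_force'])
cv2.imwrite('pics/s14c.png',cv2.resize(im[160:340,90:310],None,fx=3.5,fy=3.5))
E
```

```text
[0.50687845 0.21340353 0.04527361] [-0.25852157 -0.13548457  0.14967192]
```

View pics/s14c.png

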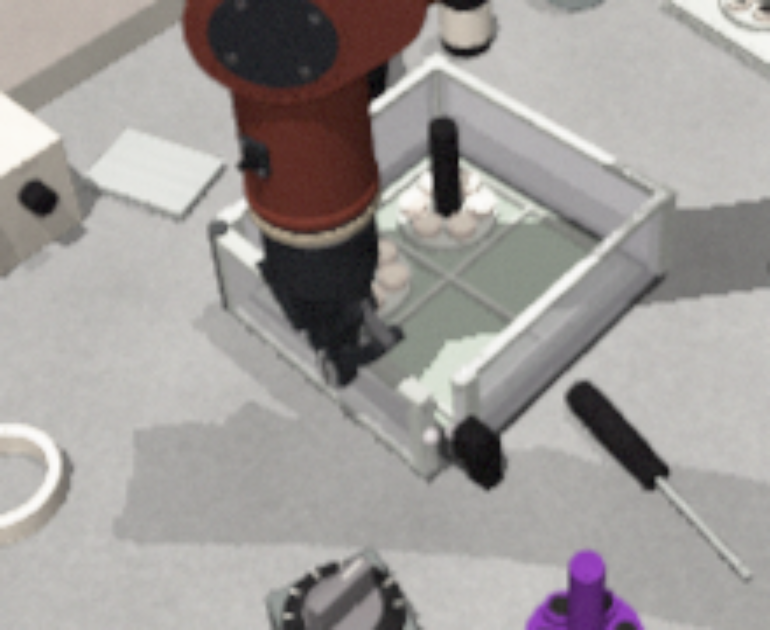

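>>> servo_tool(targets=[[0,-0.4,0,0,0],[0,-0.4,0,0,0],[0,-0.3,0,0,0],[0,0,0,0,0]])

```text
t: 29.38
tcp_pos: [0.5064, 0.2042, 0.0454]
tool_rot: [[0.012, 1.0, -0.0], [1.0, -0.012, 0.002], [0.002, -0.0, -1.0]]
wrist_force: [-1.0, 4.0, 1.4]
width: 0.0001
```

>>> servo_tool(targets=[[0,-0.3,0,0,0],[0,-0.2,0,0,0],[0,0,0,0,0]])

```text
t: 29.63
tcp_pos: [0.5063, 0.2004, 0.0455]
tool_rot: [[0.011, 1.0, 0.0], [1.0, -0.011, 0.004], [0.004, 0.0, -1.0]]
wrist_force: [-0.9, 8.7, -2.9]
width: -0.0001
```

```bash
python3 - <<'E'
from h import *
im=snap('side','s15',1.5)
s=robot.sense();print(s['tcp_pos'],s['wrist_force'])
cv2.imwrite('pics/s15c.png',cv2.resize(im[160:340,90:310],None,fx=3.5,fy=3.5))
E
```

```text
[0.50627561 0.20036308 0.04545457] [ 0.04341679  8.15309121 -1.6387072 ]
```

View pics/s15c.png

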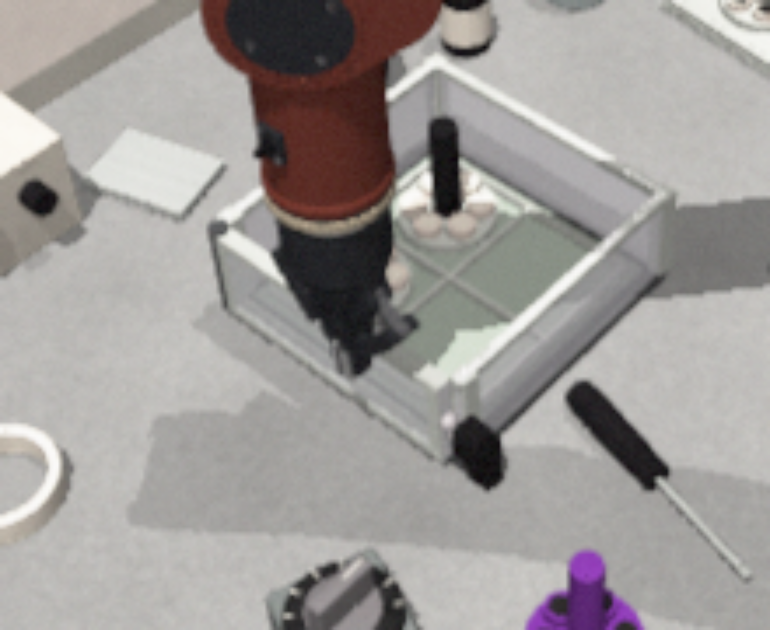

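>>> servo_tool(targets=[[0,-0.3,0,0,0],[0,-0.1,0,0,0],[0,0,0,0,0]])

```text
t: 29.93
tcp_pos: [0.5063, 0.2004, 0.0456]
tool_rot: [[0.008, 1.0, 0.002], [1.0, -0.008, 0.009], [0.009, 0.001, -1.0]]
wrist_force: [0.9, 21.5, -10.0]
width: 0.0001
```

>>> servo_tool(targets=[[0,1.5,0,0,0],[0,3,0,0,0],[0,1,2,0,0],[0,0,3,0,0],[0,0,3,0,0],[0,3,3,0,0],[0,3,0,0,0],[0,1,0,0,0],[0,0,0,0,0]])

```text
t: 30.68
tcp_pos: [0.5057, 0.3213, 0.1549]
tool_rot: [[0.009, 1.0, -0.0], [1.0, -0.009, 0.002], [0.002, -0.0, -1.0]]
wrist_force: [-1.0, 1.1, 0.2]
width: 0.0002
```

```bash
python3 - <<'E'
from h import *
im=snap('side','s16',1.5);tp=snap('top','t16')
s=robot.sense();print(s['tcp_pos'],s['wrist_force'],s['joint_positions'])
cv2.imwrite('pics/s16c.png',cv2.resize(im[160:380,90:350],None,fx=2.7,fy=2.7))
cv2.imwrite('pics/t16c.png',cv2.resize(tp[120:260,110:270],None,fx=4.5,fy=4.5))
E
```

```text
[0.5064375  0.31752629 0.15386769] [ 0.87989637 -0.91031259 -0.43145031] [ -0.55910523  20.55550888 -44.35317035  93.40121731  14.93048885
  72.27057066 -48.40013776]
```

View pics/s16c.png

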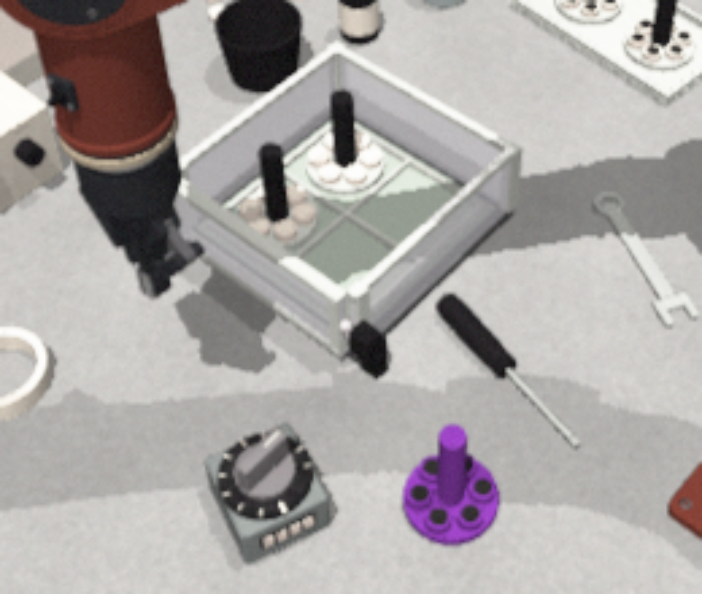

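View pics/t16c.png

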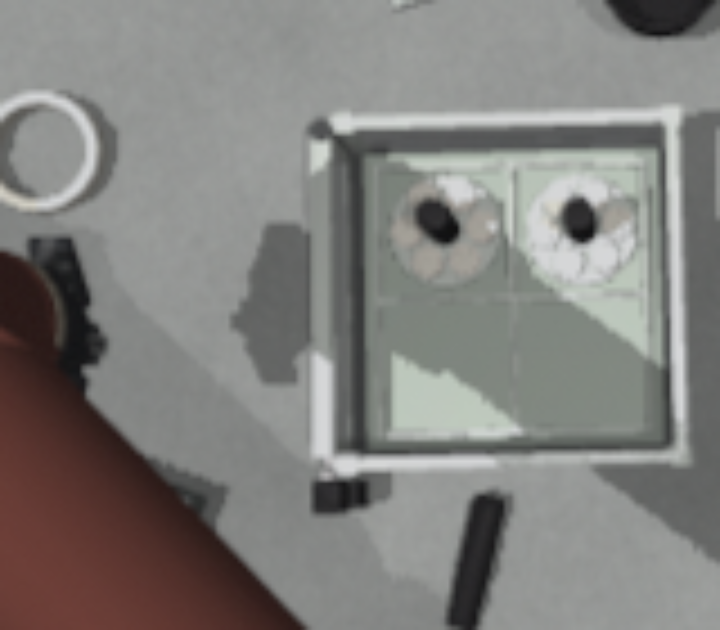

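```bash
python3 - <<'E'
from h import *
np.set_printoptions(precision=4,suppress=True)
print('top disc',ray('top',115+222.5/11-.5,215+265.5/11-.5,.064))
for p in [(110,250),(110,292),(278,245),(278,290)]: print('barcorner',ray('top',115+p[0]/11-.5,215+p[1]/11-.5,.094))
print('side disc',ray('side',160+253/9-.5,310+215/9-.5,.064))
# dial center on box top 0.05..; zero tick
print('tick top',ray('top',115+183/11-.5,215+380/11-.5,.052),'dialc',ray('top',115+237/11-.5,215+262/11-.5,.052))
print('tick side',ray('side',160+312/9-.5,310+340/9-.5,.052),'dialc',ray('side',160+257/9-.5,310+237/9-.5,.052))
# side bar: top face corners near white line end and other
print('side barends',ray('side',160+310/9-.5,310+95/9-.5,.094),ray('side',160+185/9-.5,310+225/9-.5,.094))
im=cv2.imread('pics/s0_raw.png')
o=cv2.resize(im,None,fx=9,fy=9,interpolation=cv2.INTER_CUBIC)
t=cv2.imread('pics/t0_raw.png');ot=cv2.resize(t,None,fx=9,fy=9,interpolation=cv2.INTER_CUBIC)
c=np.array([.3815,.338]);a=np.deg2rad(94)
R=np.array([[np.cos(a),-np.sin(a)],[np.sin(a),np.cos(a)]])
for n,O,(u0,v0) in(('side',o,(160,310)),('top',ot,(110,210))):
    q=[c+R@np.array(v) for v in [(.0245,.007),(-.0245,.007),(-.0245,-.007),(.0245,-.007)]]
    pp=np.int32([(proj(n,[*x,.094])+.5)*9 for x in q]);cv2.polylines(O,[pp],True,(0,0,255),1)
    th=np.linspace(0,6.28,60);pp=np.int32([(proj(n,[c[0]+.026*np.cos(b),c[1]+.026*np.sin(b),.064])+.5)*9 for b in th]);cv2.polylines(O,[pp],True,(0,255,0),1)
    cv2.imwrite(f'pics/kn_{n}.png',O[v0*9:(v0+60)*9,u0*9:(u0+60)*9])
E
```

```text
top disc [0.3798 0.3378 0.064 ]
barcorner [0.3859 0.3611 0.094 ]
barcorner [0.374  0.3608 0.094 ]
barcorner [0.3871 0.3136 0.094 ]
barcorner [0.3744 0.3133 0.094 ]
side disc [0.3758 0.3369 0.064 ]
tick top [0.346  0.3521 0.052 ] dialc [0.3802 0.3371 0.052 ]
tick side [0.3454 0.3473 0.052 ] dialc [0.3764 0.3363 0.052 ]
side barends [0.3747 0.315  0.094 ] [0.3715 0.3604 0.094 ]
```

View pics/kn_side.png

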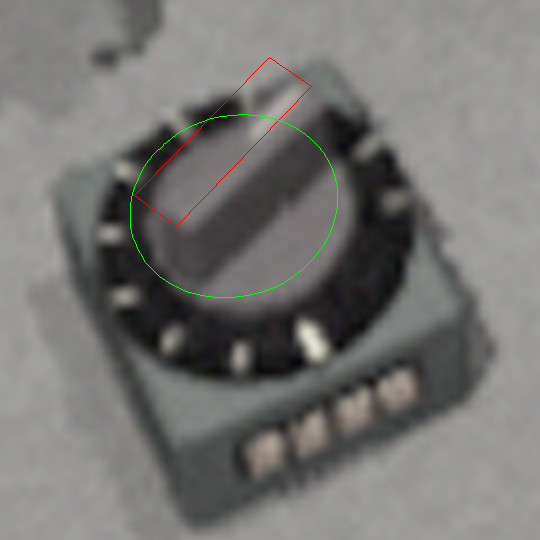

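View pics/kn_top.png

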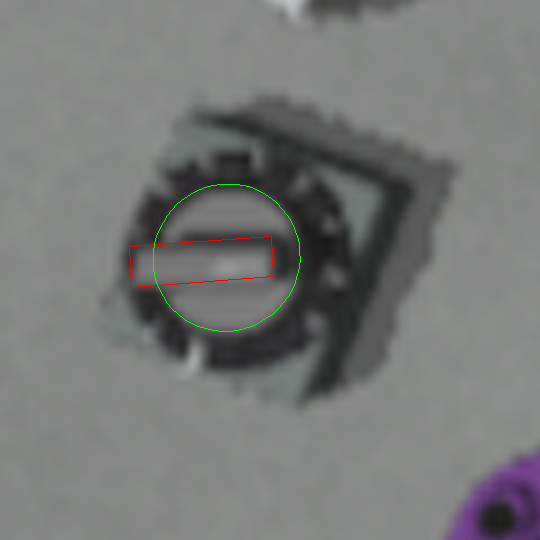

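>>> servo_tool(targets=[[-2,0.3,0,0,0.5],[-3.2,0.5,0,0,0.5],[-3.2,0.5,0,0,0.5],[-3,0.5,0,0,0.5],[-1.2,0.2,0,0,0.5],[0,0,0,0,0.5],[0,0,0,0,0.5],[0,0,0,0,0.5]])

```text
t: 31.45
tcp_pos: [0.3824, 0.3368, 0.1546]
tool_rot: [[0.016, 1.0, 0.0], [1.0, -0.016, -0.001], [-0.001, 0.0, -1.0]]
wrist_force: [0.3, -0.0, 0.4]
width: 0.0426
```

>>> servo_tool(targets=[[-0.2,0.1,-2,0,0.5],[0,0,-3,0,0.5],[0,0,-2.2,0,0.5],[0,0,-1.2,0,0.5],[0,0,-0.5,0,0.5],[0,0,0,0,0.5],[0,0,0,0,0.5]])

```text
t: 32.03
tcp_pos: [0.3795, 0.3396, 0.0665]
tool_rot: [[0.014, 1.0, 0.0], [1.0, -0.014, 0.001], [0.001, 0.0, -1.0]]
wrist_force: [0.1, 0.7, 0.4]
width: 0.0423
```

>>> servo_tool(targets=[[0,0,-0.4,0,0.5],[0,0,-0.3,0,0.5],[0,0,0,0,0.5]])

```text
t: 32.28
tcp_pos: [0.379, 0.3392, 0.0589]
tool_rot: [[0.013, 1.0, 0.0], [1.0, -0.013, 0.0], [0.0, 0.0, -1.0]]
wrist_force: [0.1, -0.0, -0.1]
width: 0.0429
```

```bash
python3 - <<'E'
from h import *
im=snap('side','s17',1.5)
s=robot.sense();print(s['tcp_pos'],s['wrist_force'],s['joint_positions'])
cv2.imwrite('pics/s17c.png',cv2.resize(im[250:384,120:270],None,fx=4.4,fy=4.4))
E
```

```text
[0.37894843 0.33921432 0.05896936] [ 0.26001581 -0.32420153 -0.32416073] [ -4.13733959  16.13075288 -47.86992579 111.11187579  13.9809256
  58.6643482  -58.98655214]
```

View pics/s17c.png

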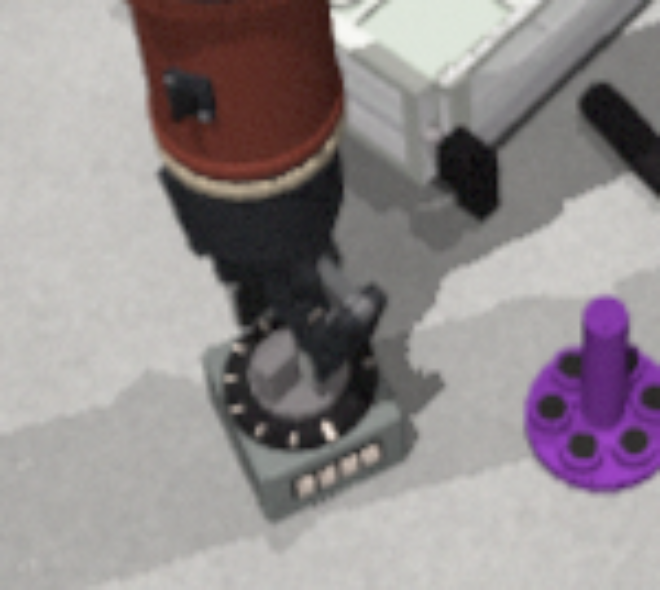

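>>> servo_tool(targets=[[0.15,-0.15,-0.1,0,0.5],[0,0,0,0,0.1],[0,0,0,0,0.05],[0,0,0,0,0.05],[0,0,0,0,0.05],[0,0,0,0,0.05]], force=30)

```text
t: 32.83
tcp_pos: [0.3773, 0.3379, 0.0581]
tool_rot: [[0.012, 1.0, -0.004], [1.0, -0.012, -0.002], [-0.002, -0.004, -1.0]]
wrist_force: [-13.3, -3.2, 15.2]
width: 0.013
```

>>> servo_tool(targets=[[0,0,0,0.06,0.05],[0,0,0,0.08,0.05],[0,0,0,0.08,0.05],[0,0,0,0.08,0.05],[0,0,0,0.08,0.05],[0,0,0,0,0.05]])

```text
t: 33.33
tcp_pos: [0.3768, 0.3379, 0.0581]
tool_rot: [[-0.365, 0.931, -0.005], [0.931, 0.365, -0.002], [-0.0, -0.005, -1.0]]
wrist_force: [-15.3, -4.1, 17.1]
width: 0.0131
```

```bash
python3 - <<'E'
from h import *
im=snap('side','s18',1.5)
s=robot.sense();print(s['tcp_pos'],s['wrist_force'],s['moment'],s['joint_positions'],s['width'])
cv2.imwrite('pics/s18c.png',cv2.resize(im[250:384,120:270],None,fx=4.4,fy=4.4))
E
```

```text
[0.37682013 0.33784676 0.05805321] [-15.1565286   -3.80234715  16.82744401] [-0.96807854  3.48035813  0.03713649] [ -0.95614981  17.23612298 -51.6820249  111.09942003  15.54609172
  59.23122852 -38.30161198] 0.01295042212262905
```

View pics/s18c.png

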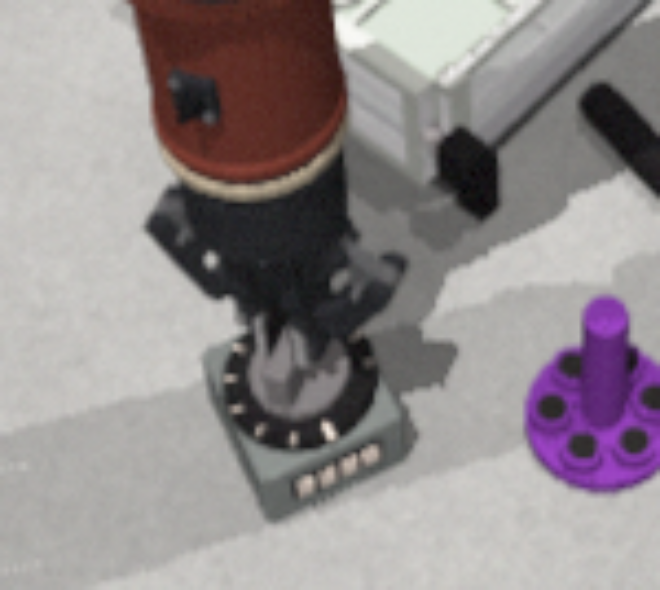

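>>> servo_tool(targets=[[-0.3,-0.1,0.3,0,0.05],[-0.1,0,0,0.08,0.05],[0,0,0,0.1,0.05],[0,0,0,0.1,0.05],[0,0,0,0.1,0.05],[0,0,0,0.1,0.05],[0,0,0,0.1,0.05],[0,0,0,0.1,0.05],[0,0,0,0,0.05]])

```text
t: 34.13
tcp_pos: [0.3757, 0.3366, 0.0596]
tool_rot: [[-0.869, 0.494, -0.001], [0.494, 0.869, 0.0], [0.001, -0.0, -1.0]]
wrist_force: [2.8, 4.1, -15.2]
width: 0.013
```

>>> servo_tool(targets=[[0,0,-0.15,0.1,0.05],[0,0,0,0.11,0.05],[0,0,0,0.11,0.05],[0,0,0,0.11,0.05],[0,0,0,0.11,0.05],[0,0,0,0.11,0.05],[0,0,0,0.11,0.05],[0,0,0,0.11,0.05],[0,0,0,0.11,0.05],[0,0,0,0.11,0.05]])

```text
t: 34.97
tcp_pos: [0.3762, 0.3356, 0.0594]
tool_rot: [[-0.841, -0.54, -0.0], [-0.54, 0.841, -0.002], [0.002, -0.002, -1.0]]
wrist_force: [-2.1, -5.0, 6.3]
width: 0.0131
```

>>> servo_tool(targets=[[0,0,0,0.11,0.05],[0,0,0,0.11,0.05],[0,0,0,0.11,0.05],[0,0,0,0.11,0.05],[0,0,0,0.11,0.05],[0,0,0,0.11,0.05],[0,0,0,0.11,0.05],[0,0,0,0.1,0.05],[0,0,0,0,0.05]])

```text
t: 35.72
tcp_pos: [0.377, 0.3353, 0.0594]
tool_rot: [[-0.129, -0.992, 0.001], [-0.992, 0.129, -0.003], [0.003, -0.001, -1.0]]
wrist_force: [0.4, -5.9, 7.0]
width: 0.0126
```

```bash
python3 - <<'E'
from h import *
im=snap('side','s19',1.5)
s=robot.sense();print(s['tcp_pos'],s['wrist_force'],s['moment'],s['joint_positions'],s['width'],np.degrees(np.arctan2(s['tool_rot'][1,0],s['tool_rot'][0,0])))
cv2.imwrite('pics/s19c.png',cv2.resize(im[250:384,120:270],None,fx=4.4,fy=4.4))
E
```

```text
[0.37702177 0.33526704 0.05939385] [ 0.7510266  -5.98756737  6.70890629] [-1.37454119 -0.26225811  0.0529116 ] [ 14.81336481  27.15389839 -73.22600164 110.92986479  29.23440352
  63.97168976 102.00669644] 0.012526109677115376 -97.67131816396302
```

View pics/s19c.png

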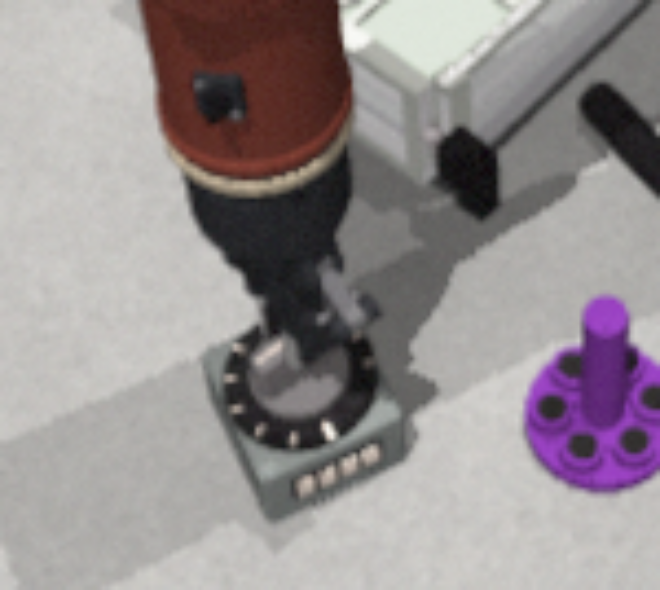

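>>> servo_tool(targets=[[0,0,0,0,0.3],[0,0,0,0,0.5],[0,0,0,0,0.5],[0,0,2,0,0.5],[0,0,3,0,0.5],[0,0,0,-0.12,0.5],[0,0,0,-0.12,0.5],[0,0,0,-0.12,0.5],[0,0,0,-0.12,0.5],[0,0,0,-0.12,0.5]])

```text
t: 36.6
tcp_pos: [0.3762, 0.337, 0.1094]
tool_rot: [[-0.675, -0.738, 0.0], [-0.738, 0.675, 0.0], [-0.0, -0.0, -1.0]]
wrist_force: [0.4, 0.2, 0.4]
width: 0.043
```

>>> servo_tool(targets=[[0,0,0,-0.12,0.5],[0,0,0,-0.12,0.5],[0,0,0,-0.12,0.5],[0,0,0,-0.12,0.5],[0,0,0,-0.12,0.5],[0,0,0,-0.12,0.5],[0,0,0,-0.12,0.5],[0,0,0,-0.12,0.5],[0,0,0,-0.12,0.5],[0,0,0,-0.12,0.5]])

```text
t: 37.43
tcp_pos: [0.3761, 0.337, 0.1093]
tool_rot: [[-0.933, 0.361, 0.0], [0.361, 0.933, 0.0], [0.0, 0.0, -1.0]]
wrist_force: [-0.5, -0.6, -0.2]
width: 0.0425
```

>>> servo_tool(targets=[[0,0,0,-0.12,0.5],[0,0,0,-0.12,0.5],[0,0,0,-0.12,0.5],[0,0,0,-0.12,0.5],[0,0,0,-0.12,0.5],[0,0,0,-0.12,0.5],[0,0,0,-0.12,0.5],[0,0,0,-0.12,0.5],[0,0,0,-0.12,0.5],[0,0,0,-0.12,0.5]])

```text
t: 38.27
tcp_pos: [0.3761, 0.337, 0.1093]
tool_rot: [[-0.001, 1.0, -0.0], [1.0, 0.001, 0.0], [0.0, -0.0, -1.0]]
wrist_force: [0.2, 0.7, -0.0]
width: 0.0429
```

```bash
python3 - <<'E'
from h import *
im=snap('side','s20',1.5)
s=robot.sense();print(s['tcp_pos'],s['wrist_force'],s['joint_positions'],s['width'],np.degrees(np.arctan2(s['tool_rot'][1,0],s['tool_rot'][0,0])))
cv2.imwrite('pics/s20c.png',cv2.resize(im[250:384,120:270],None,fx=4.4,fy=4.4))
E
```

```text
[0.37605332 0.33706638 0.10927965] [-0.30626972 -0.07854147 -0.02876524] [ -6.00786151  10.83123889 -44.49998029 108.82688362   8.4371125
  63.63955459 -54.18710639] 0.04275872841962968 89.57251323610932
```

View pics/s20c.png

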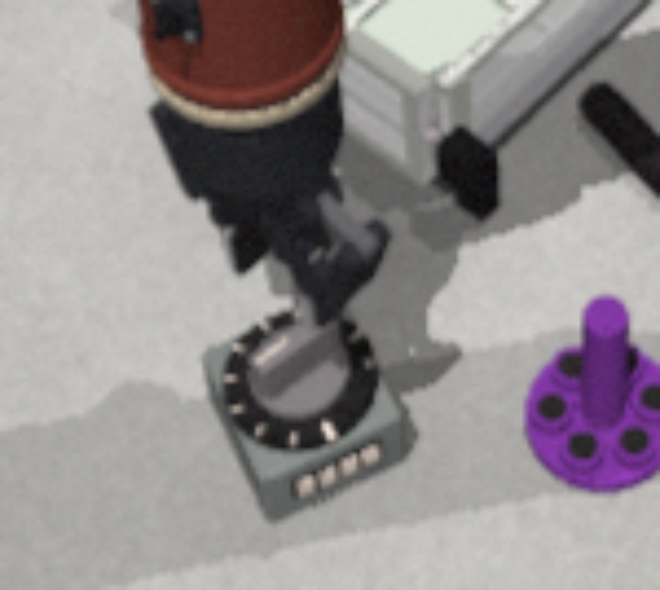

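>>> servo_tool(targets=[[0,-0.1,0,-0.12,0.5],[0,0,-2,0,0.5],[0,0,-2,0,0.5],[0,0,-0.9,0,0.5],[0,0,0,0,0.5],[0,0,0,0,0.2],[0,0,0,0,0.05],[0,0,0,0,0.05],[0,0,0,0,0.05],[0,0,0,0,0.05]])

```text
t: 39.15
tcp_pos: [0.377, 0.3364, 0.0614]
tool_rot: [[0.113, 0.994, 0.002], [0.994, -0.113, 0.001], [0.001, 0.002, -1.0]]
wrist_force: [-0.1, 0.3, 7.6]
width: 0.0127
```

>>> servo_tool(targets=[[0,0,0,0.08,0.05],[0,0,0,0.11,0.05],[0,0,0,0.11,0.05],[0,0,0,0.11,0.05],[0,0,0,0.11,0.05],[0,0,0,0.11,0.05],[0,0,0,0.11,0.05],[0,0,0,0.11,0.05],[0,0,0,0.11,0.05],[0,0,0,0,0.05]])

```text
t: 39.98
tcp_pos: [0.3769, 0.3364, 0.0613]
tool_rot: [[-0.754, 0.657, 0.001], [0.657, 0.754, 0.001], [-0.0, 0.002, -1.0]]
wrist_force: [-1.3, -1.2, 7.4]
width: 0.0129
```

```bash
python3 - <<'E'
from h import *
s=robot.sense();print(s['tcp_pos'],s['wrist_force'],s['moment'],s['joint_positions'],s['width'],np.degrees(np.arctan2(s['tool_rot'][1,0],s['tool_rot'][0,0])))
E
```

```text
[0.37694024 0.33635187 0.06134725] [-1.26086022 -1.17779571  7.38476884] [-0.19732644  0.20426173 -0.02694043] [ -0.55951484  16.46889804 -51.80525451 111.37955639  15.09208521
  59.06081682 -10.1275526 ] 0.012903217623163162 138.93774121071485
```

>>> servo_tool(targets=[[0,0,0,0.08,0.05],[0,0,0,0.08,0.05],[0,0,0,0.08,0.05],[0,0,0,0,0.05]])

```text
t: 40.32
tcp_pos: [0.377, 0.3363, 0.0614]
tool_rot: [[-0.888, 0.461, 0.002], [0.461, 0.888, 0.001], [-0.001, 0.001, -1.0]]
wrist_force: [-0.4, -1.6, 8.5]
width: 0.013
```

```bash
python3 - <<'E'
from h import *
im=snap('side','s21',1.5)
s=robot.sense();print(s['tcp_pos'],s['wrist_force'],s['moment'],s['width'],np.degrees(np.arctan2(s['tool_rot'][1,0],s['tool_rot'][0,0])))
cv2.imwrite('pics/s21c.png',cv2.resize(im[250:384,120:270],None,fx=4.4,fy=4.4))
E
```

```text
[0.37700752 0.33633894 0.06137661] [-0.75067099 -0.92762042  8.23803664] [-0.16813373  0.189601    0.00059971] 0.01305459272886404 152.35536515465188
```

View pics/s21c.png

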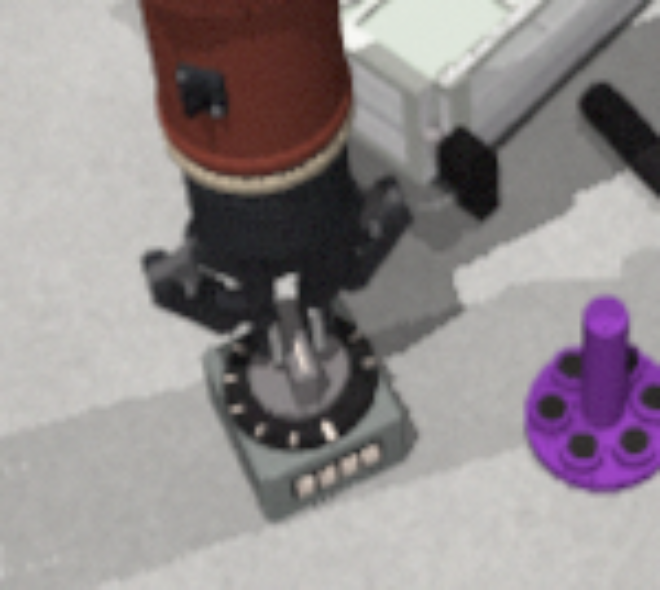

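>>> servo_tool(targets=[[0,0,0,0.05,0.05],[0,0,0,0.04,0.05],[0,0,0,0,0.05]])

```text
t: 40.62
tcp_pos: [0.3769, 0.3363, 0.0614]
tool_rot: [[-0.924, 0.381, 0.002], [0.381, 0.924, 0.001], [-0.001, 0.001, -1.0]]
wrist_force: [-0.1, 0.1, 8.0]
width: 0.013
```

```bash
python3 - <<'E'
from h import *
s=robot.sense();print(s['wrist_force'],s['moment'],s['width'],np.degrees(np.arctan2(s['tool_rot'][1,0],s['tool_rot'][0,0])))
E
```

```text
[-0.09430417  0.12933972  8.01022762] [-0.18059183  0.17832408  0.04018785] 0.012952598272616463 157.5865439544824
```

>>> servo_tool(targets=[[0,0,0,0.04,0.05],[0,0,0,0,0.05]])

```text
t: 40.78
tcp_pos: [0.377, 0.3363, 0.0614]
tool_rot: [[-0.939, 0.344, 0.002], [0.344, 0.939, 0.001], [-0.001, 0.001, -1.0]]
wrist_force: [-0.6, -1.3, 8.1]
width: 0.0127
```

```bash
python3 - <<'E'
from h import *
s=robot.sense();print(s['wrist_force'],s['moment'],s['width'],np.degrees(np.arctan2(s['tool_rot'][1,0],s['tool_rot'][0,0])))
E
```

```text
[-0.59761892 -1.26396219  8.09435981] [-0.22535877  0.17241826 -0.02278973] 0.012668336541427686 159.85527176245824
```

>>> servo_tool(targets=[[0,0,0,0.04,0.05],[0,0,0,0.04,0.05],[0,0,0,0,0.05]])

```text
t: 41.03
tcp_pos: [0.377, 0.3363, 0.0614]
tool_rot: [[-0.963, 0.27, 0.001], [0.27, 0.963, 0.001], [-0.001, 0.001, -1.0]]
wrist_force: [-0.7, -1.1, 8.2]
width: 0.0128
```

```bash
python3 - <<'E'
from h import *
im=snap('side','s22',1.5)
s=robot.sense();print(s['wrist_force'],s['moment'],s['width'],np.degrees(np.arctan2(s['tool_rot'][1,0],s['tool_rot'][0,0])))
cv2.imwrite('pics/s22c.png',cv2.resize(im[300:384,150:240],None,fx=7,fy=7,interpolation=cv2.INTER_CUBIC))
E
```

```text
[-0.65486457 -0.26921465  7.7251258 ] [-0.12831277  0.25469562 -0.8791474 ] 0.012398782799700957 164.252217051766
```

View pics/s22c.png

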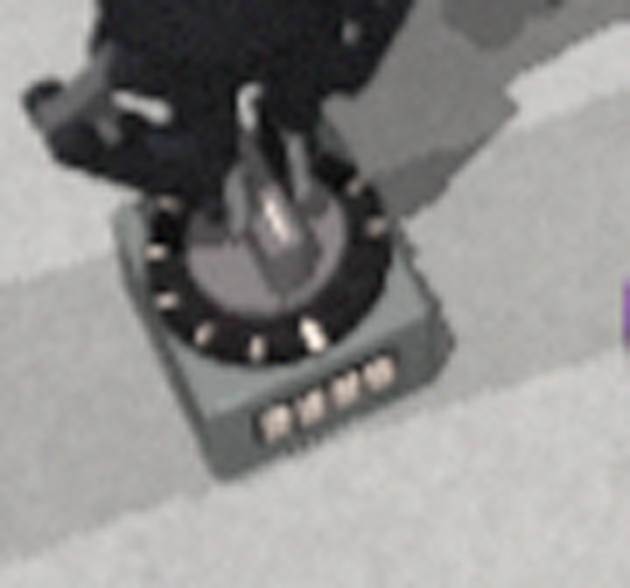

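>>> servo_tool(targets=[[0,0,0,0,0.05],[0,0,0,0,0.05],[0,0,0,0,0.05],[0,0,0,0,0.3],[0,0,0,0,0.5],[0,0,0,0,0.5],[0,0,1,0,0.5],[0,0,3,0,0.5],[0,0,3,0,0.5],[0,0,3,0,0.5]])

```text
t: 41.92
tcp_pos: [0.3755, 0.3358, 0.1619]
tool_rot: [[-0.963, 0.269, -0.001], [0.269, 0.963, -0.0], [0.001, -0.0, -1.0]]
wrist_force: [0.6, 0.1, 0.2]
width: 0.0429
```

>>> servo_tool(targets=[[2,2,3,0,0.5],[2,3,3,0,0.5],[2,3,2,0,0.5],[2,3,0,0,0.5],[0,0,0,0,0.5],[0,0,0,0,0.5]])

```text
t: 42.42
tcp_pos: [0.4534, 0.4439, 0.2362]
tool_rot: [[-0.963, 0.268, -0.003], [0.268, 0.963, 0.001], [0.003, -0.0, -1.0]]
wrist_force: [-0.5, -0.2, 0.0]
width: 0.0423
```

```bash
python3 - <<'E'
from h import *
im=snap('side','s23',1.5);tp=snap('top','t23',1.5)
s=robot.sense();print(s['t'],s['tcp_pos'],s['wrist_force'],s['joint_positions'])
cv2.imwrite('pics/s23c.png',cv2.resize(im[300:384,150:240],None,fx=7,fy=7,interpolation=cv2.INTER_CUBIC))
E
```

```text
42.5167 [0.45323091 0.44216501 0.23701836] [-0.37409129 -1.4201633  -0.03234619] [ -7.5267196   25.63922767 -56.25200184  81.37399154  21.17094043
  84.15817224  11.11322954]
```

View pics/s23c.png

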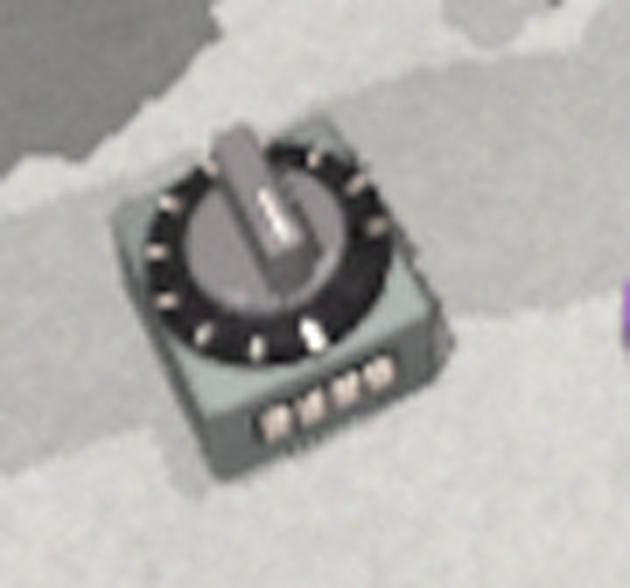

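View pics/s23.png

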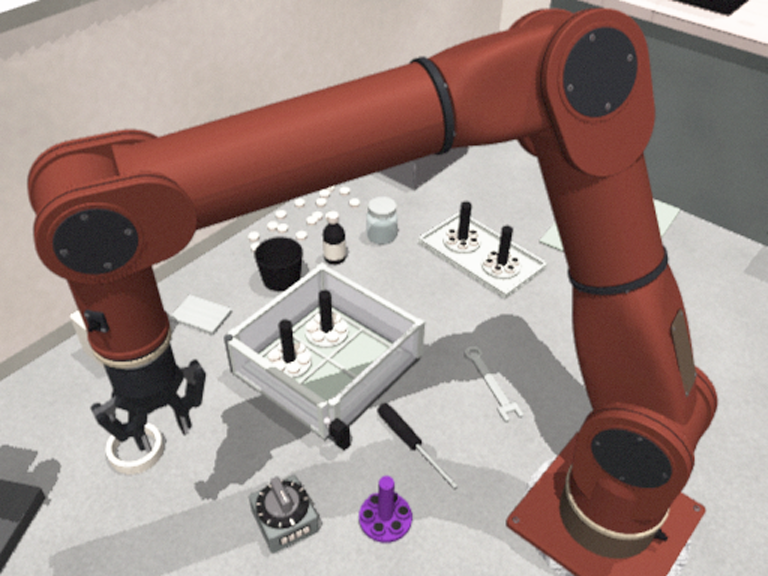

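View pics/t23.png

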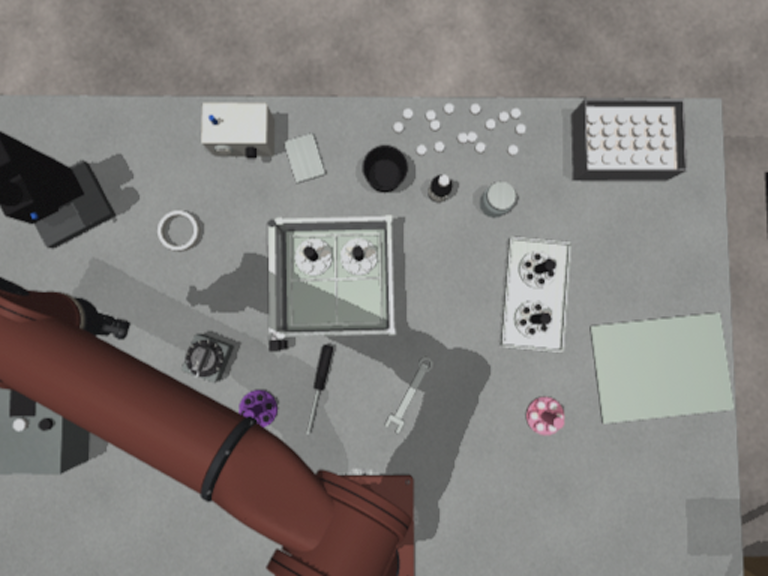

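```bash
python3 - <<'E'
from h import *
tp=cv2.imread('pics/t23_raw.png')
cv2.imwrite('pics/k23.png',cv2.resize(tp[215:260,115:165],None,fx=11,fy=11,interpolation=cv2.INTER_CUBIC))
f=lambda x,y,z:ray('side',150+(x+.5)/7-.5,300+(y+.5)/7-.5,z)
a=f(237,133,.094);b=f(288,248,.094);print(a,b,np.degrees(np.arctan2(*(a-b)[:2][::-1])))
w0=f(265,188,.094);w1=f(285,243,.094);print('line',np.degrees(np.arctan2(*(w0-w1)[:2][::-1])))
t0=f(307,322,.052);t1=f(322,350,.052);print('tick',np.degrees(np.arctan2(*(t0-t1)[:2][::-1])))
c=f(269,252,.052);print('tick-c',c,np.degrees(np.arctan2(*(c-f(315,335,.052))[:2][::-1])))
# box: bottom front edge & side edge of top
p,q=f(205,410,.05),f(435,300,.05);print('front edge',np.degrees(np.arctan2(*(p-q)[:2][::-1]))-90)
E
```

```text
[0.3952004  0.32776731 0.094     ] [0.3530851  0.34593432 0.094     ] -23.333615229168913
line -26.725701063605168
tick -19.443369157700914
tick-c [0.37700981 0.33592241 0.052     ] -18.727945999013816
front edge -20.300216130262626
```

View pics/k23.png

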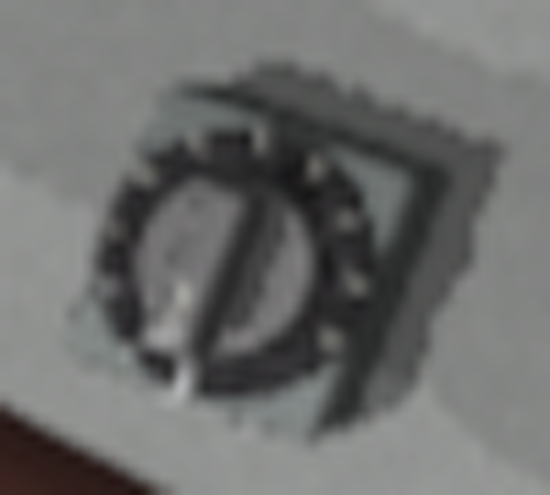

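```bash
python3 - <<'E'
from workcell import robot
print(robot.close_job())
E
```

```text
the job is handed in; nothing more can be done
None
```

The job is done and handed in after about 42 s of robot time. No verdict is reported on hand-in.

- **Carriers:** two finished and two fresh carriers were present. Both finished ones stand in the outfeed tray. The fresh ones stand in the two far bays. Both camera views show them flat.
- **Door:** I then pushed the door shut. On the first push the fingers slid over its top, because the shut fingertips end about 18 mm above the reported tool point. I repeated it lower with the gripper turned, until the door stopped hard at 21 N. It stayed parallel to the bed when I backed off.
- **Knob:** I turned it anticlockwise about 247° in two grips. At the end it pushed back with about 0.9 N m, far above its friction, so it was against the stop.
- **Last checks:** in the final pictures the bottle, jar and cup are standing, and the arm touches nothing. The bar's measured angle agreed with the zero tick only to about 2–5° (one reading was 8°). The allowance is 4.6°, so the zero position rests mainly on having felt the stop.

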